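# Clear the tablet stand into the desk drawer

### The job

Clear the sloping tablet stand: pull the shallow drawer fully open, lay the flat highlighter in the drawer's front lane (just behind the drawer front) and the slim pen in the back lane behind it, each lying flat and straight along its lane with its tip end to your left as seen from the robot, then push the drawer fully shut. Set them down gently rather than dropping them, and leave the mug, pen cup, glass cube and mouse where they are.

Things in the scene. Friction and masses are not known exactly. Their poses are not given: they have to be found in the camera images.
- drawer (a joint): Travel of the white drawer in m: 0 shut (a stop), 0.185 fully open (a stop). It starts 0.02 to 0.06 open. Stays where it is left; friction about 1.5 N plus light damping, so it slides with 2 to 4 N. Weighs 0.6 kg.
- handle (a point): Middle of the drawer's steel bar handle: a round bar 10 mm thick along the drawer's y for 110 mm, 40 mm before the drawer front (35 mm clear behind it), 40 mm above the desk, a stem at each end. x axis inward, away from the robot (yaw within 0.13), y left, z up; the drawer slides out along -x from a fixed light-wood riser, 240 deep, 300 wide, 62 high, its front face flush with the shut drawer's.
- front_lane (a point): Middle of the floor of the drawer's front lane, moves with it; axes as handle's (x inward, y left, z up). Lane 72 mm wide (x), 248 long (y), floor 10 mm above the desk, 86 mm behind the handle bar. 36 mm before this point is the drawer front (10 thick, 38 above the floor), 36 mm behind it a divider (4 thick, 12 above the floor); side walls rise 24 mm above the floor.
- back_lane (a point): Middle of the floor of the drawer's back lane, 72 mm behind front_lane (same axes and floor height). The lane is 64 mm wide in x, 248 mm long in y, between two dividers 4 mm thick and 12 mm above the floor. With the drawer fully open the whole lane stands clear of the riser.
- stand: Fixed wooden tablet stand, 150 wide (y), base 150 deep; origin: centre of its underside. A flat board slopes up at 35 degrees along its +x axis (away from the robot, yaw 0.05 to 0.45) to 105 mm high; a lip 10 mm above the board runs along its foot. Highlighter and pen lie on it 62 to 82 mm apart, each straight up or down the slope, lower end at the lip; which is left or right varies.
- slope_mid (a point): Point on the top surface of the stand's board, on its middle line, level with the middles of the two items. Axes as the stand's.
- highlighter: Flat grey plastic highlighter 130 mm long, about 40 g: barrel 24 wide, 14 thick, 85 long, then a black cap 18 by 12 by 45 mm at the tip end. Origin: middle of the underside (half way along). x axis along it to the tip (cap), z through its thickness, away from the surface it lies on. Starts on the stand, tip down the slope. Can be gripped across its width at the middle.
- highlighter_mid (a point): Centre of the highlighter (half length, half thickness, 7 mm above its underside). Axes as the body's.
- highlighter_tip (a point): Tip end of the highlighter (end of the black cap), 65 mm from the middle.
- pen: Slim square metal pen 130 mm long, about 30 g: barrel 11 by 11 mm, 100 long, a black cone 22 mm long at the tip end, a push button and a clip (on the upper side) at the other. Origin: middle of the underside (half way along). x axis along it to the tip, z away from the surface it lies on. Starts on the stand, tip up the slope. Can be gripped across at the middle.
- pen_mid (a point): Centre of the pen (half length, 5.5 mm above its underside). Axes as the body's.
- pen_tip (a point): Writing tip of the pen, 65 mm from the middle.
- mug: Blue ceramic mug, 82 mm across, 95 high, loose; origin at centre of underside. Leave alone.
- pen_cup: Empty stainless steel pen cup, 76 mm across, 100 high, loose; origin at centre of underside. Leave alone.
- glass_cube: Clear glass cube, 50 mm, loose on the desk to the right of the riser; origin at centre of underside. Leave alone.
- mouse: Black wireless mouse about 100 by 66 by 36 mm high, loose; origin at centre of underside. Leave alone.

How it is judged:
By the outcome, as a careful person would: the job done as asked, in the order asked, and still so for the second after the job is handed in, with the robot touching nothing.
It also fails if it takes over 70 s, if anything falls off the work surface, if the arm or the gripper's body presses on something with over 40 N, if the wrist force passes 120 N, or if a joint passes its speed limit or range.

### The arm

A 7-joint arm with a two-finger parallel gripper is mounted at the origin on the work surface. World frame = base frame: x ahead of the robot, y to its left, z up, the work surface at z = 0. Lengths are in m, angles in rad, forces in N, time in s.
With the tool pointing down it reaches from about 0.4 to 0.85 m from the base axis. Payload 4.5 kg.
Tool frame: the origin (TCP) lies at the very end of the fingers, on their centre line; the grasp point (between the pads) lies 19 mm behind it; z points along the fingers, y is the line along which they close (so a half turn about z gives the same grasp; the last joint's range is limited). The gripper opens to 88 mm and grips with 3 to 60 N. Pads are 18 mm wide; open, the fingers measure 123 mm over their backs; the gripper's body (75 mm by 187 mm) begins 45 mm behind the grasp point.
Start: joints at [1.258, 0.689, -0.195, 1.565, 0.157, 0.902, -0.215], TCP at [0.212, -0.588, 0.239] pointing down, gripper open.
Joint ranges: [-3.01, 3.01], [-0.46, 2.08], [-1.47, 1.51], [0.13, 2.56], [-1, 4.14], [0.04, 2.09], [-2.66, 2.66]. Speed limits (rad/s): [2.57, 2.57, 3.14, 3.14, 3.14, 3.14, 3.14].

### API

Orientations are given as a unit quaternion [w, x, y, z].
In Python, from rig import * gives the robot as it stands. The module is installed in compiled form; this text tells all that it offers.
- The arm moves only by the tool servo_tool, never from a script. Its arguments are lists of equal length, an entry for each row: "turn": the turn, a rotation vector about the tool's x, y, z each as a share of pi rad, from -1 to 1, a list of three; "translation": the shift along the tool's x, y, z each as a share of 100 mm, from -1 to 1, a list of three; "fingers": the closure, from 0 (fully open) to 1 (shut). A call has exactly 10 rows; each row is the pose to reach, as a shift and turn from the pose commanded when the call began, along the tool's axes at that moment, turning the shorter way round; what a row does not reach only later rows make up. A row lasts 1/10 s, in which the tool goes at most 50 mm and 8.59 degrees, less where a joint would pass 70% of its speed; a pose out of reach is approached as far as the arm can. A call with a number of a shift or a turn outside -1 to 1 is refused whole. A call with a gripper value outside its range is refused whole. The fingers move at their own pace and stop on an object; the grip force is fixed at half the most. Time passes only in rows, so rows that repeat a pose let the fingers close, or fill a call up. It gives the time, the measured TCP pose, the force, the opening and the grip force at its end, in the units of the state.
- read_state(): the state, without advancing time (a new reading comes with each control period).
- camera(name): name is "scene" or "top" or "wrist"; returns a dict with "color" (420x560x3 uint8, blue, green, red), "range_z" (420x560 float32, m along the optical axis (not along the pixel's ray), 0 where there is no reading), "fx", "fy", "cx", "cy" (pixels), "R" (3x3) and "t" (3): a world point X has camera coordinates R X + t. Camera axes: x right, y down, z forward; pixel columns grow to the right and rows downward; lengths in m; the calibration is good to about 2 mm. A picture is of the moment at which its call begins.
- finish_job(): hands the job in; it is judged then, once.
Trained networks look in the newest picture that a camera, given by its name, has taken for a name from the list of things; names that differ only in an ending like _2 or _b are one class to them, and where a whole thing is asked for, a point or a joint stands for the part that bears it (a point fixed in the world has none). Each returns a list of dicts, best first, with "confidence" (0 to 1); they miss things now and then, are a little off and sometimes report something else, mostly with a low value. They report only what shows in the picture. A call takes as long as a camera call.
- masks_of(thing, camera): "region" (420x560 bool, what is visible of it) and "point" ([row, column] in pixels, amid what is visible of it).
The state is a dict: "t": time; "joint_pos": joint angles; "qd": joint speeds; "tau": joint torques, N m; "tool_pos": TCP position; "tool_rot": TCP orientation; "force": force on the tool from outside, world axes, zero at the start; "torque": the same for the moment, N m; "width": finger opening in m; "gripper_force": force on a finger pad.
Only numpy, scipy, OpenCV 4.12 (cv2) and the standard library are available. Lean on these libraries where they do the work, as an engineer would, in place of code of your own. Each camera call takes 0.05 s, during which the arm holds its last target. There are 200 camera calls.

## Working session

There is one attempt and no reset: what is moved stays moved. The work goes in short steps, Python scripts to look and compute and a tool call to move; the robot and the scene stay as the last step left them, time stands still between calls to the robot, and variables do not carry over. Pictures are saved under pics/ and viewed, at most 10 in all, crops included, and the job is handed in when it is done.

Besides the shell and the picture viewer there is one more tool, called after ">>>" as name(argument=value, ...), one argument or row to a line, values as JSON. servo_tool: Moves the arm, as the interface text tells. Its arguments: {"type":"object","properties":{"turn":{"type":"array","items":{"type":"array","items":{"type":"number"}}},"translation":{"type":"array","items":{"type":"array","items":{"type":"number"}}},"fingers":{"type":"array","items":{"type":"number"}}},"required":["turn","translation","fingers"]}

```bash
mkdir -p pics
cat > h.py <<'E'
from rig import *
import numpy as np, cv2
from scipy.spatial.transform import Rotation as Ro
def pts(c,mask):
    r,k=np.nonzero(mask&(c["range_z"]>0)); z=c["range_z"][r,k]
    P=np.c_[(k-c["cx"])/c["fx"]*z,(r-c["cy"])/c["fy"]*z,z]
    return (P-c["t"])@c["R"]
def rot(s): 
    q=s["tool_rot"]; return Ro.from_quat([q[1],q[2],q[3],q[0]])
def delta(pos,R):  # tool-axis shift (units 100mm) and turn (share of pi) to goal
    s=read_state(); r=rot(s)
    return r.inv().apply(np.array(pos)-s["tool_pos"])*10,(r.inv()*R).as_rotvec()/np.pi
E
python3 - <<'E'
from h import *
s=read_state(); print(s["t"],s["tool_pos"],rot(s).as_matrix().round(3),s["width"])
a=[]
for n in ("scene","top"):
    c=camera(n); cv2.imwrite(f"pics/{n}0.png",c["color"])
    for th in ("handle","front_lane","drawer","stand","highlighter","pen","mug","pen_cup","glass_cube","mouse"):
        for m in masks_of(th,n)[:1]:
            P=pts(c,m["region"])
            if len(P): print(n,th,round(m["confidence"],2),m["point"],len(P),np.median(P,0).round(3),np.percentile(P,2,0).round(3),np.percentile(P,98,0).round(3))
E
```

```text
0.0 [ 0.21216452 -0.58721294  0.23792816] [[ 0.94   0.34  -0.001]
 [ 0.34  -0.94   0.002]
 [-0.    -0.002 -1.   ]] 0.08823522673699989
scene handle 0.87 [228.6, 222.5] 1620 [ 0.63  -0.198  0.031] [ 0.579 -0.326  0.008] [ 0.656 -0.071  0.051]
scene front_lane 0.94 [227.7, 222.7] 1679 [ 0.63  -0.201  0.031] [ 0.578 -0.327  0.002] [ 0.663 -0.071  0.052]
scene drawer 0.85 [225.8, 222.1] 1705 [ 0.63  -0.196  0.031] [ 0.578 -0.327  0.002] [ 0.663 -0.07   0.052]
scene stand 0.78 [270.0, 378.7] 2863 [0.531 0.223 0.045] [0.41  0.137 0.004] [0.572 0.302 0.104]
scene highlighter 0.5 [252.4, 393.5] 198 [0.48  0.245 0.079] [0.407 0.217 0.022] [0.514 0.267 0.101]
scene pen 0.45 [252.0, 369.1] 64 [0.491 0.176 0.066] [0.447 0.158 0.034] [0.528 0.192 0.091]
scene mug 0.64 [320.7, 329.2] 1707 [0.705 0.192 0.054] [0.672 0.153 0.004] [0.761 0.235 0.097]
scene pen_cup 0.72 [345.4, 400.3] 1523 [0.673 0.345 0.061] [0.655 0.311 0.001] [0.726 0.38  0.102]
scene mouse 0.89 [163.6, 228.4] 427 [ 0.392 -0.351  0.026] [ 0.34  -0.388  0.002] [ 0.428 -0.331  0.037]
top front_lane 0.71 [185.6, 356.7] 2949 [ 0.65  -0.201  0.011] [ 0.579 -0.324  0.003] [ 0.689 -0.072  0.05 ]
top drawer 0.9 [182.9, 353.1] 2878 [ 0.65  -0.202  0.011] [ 0.579 -0.323  0.004] [ 0.689 -0.074  0.05 ]
top stand 0.71 [245.8, 186.4] 3114 [0.497 0.209 0.058] [0.41  0.135 0.004] [0.566 0.297 0.103]
top highlighter 0.68 [259.0, 171.3] 441 [0.467 0.244 0.068] [0.414 0.221 0.026] [0.511 0.268 0.099]
top pen 0.68 [247.6, 199.0] 220 [0.485 0.177 0.057] [0.445 0.16  0.027] [0.526 0.195 0.087]
top pen_cup 0.32 [257.4, 174.0] 486 [0.469 0.244 0.068] [0.414 0.221 0.025] [0.514 0.268 0.099]
top glass_cube 0.95 [225.0, 463.0] 540 [ 0.557 -0.46   0.047] [ 0.532 -0.494 -0.   ] [ 0.582 -0.438  0.054]
top mouse 0.8 [293.2, 418.7] 927 [ 0.381 -0.357  0.025] [ 0.337 -0.39   0.009] [ 0.427 -0.33   0.036]
```

Run:
```python
from h import *
c=camera("top")
cv2.imwrite("pics/top1.png",cv2.resize(c["color"],(800,600)))
D=pts(c,masks_of("drawer","top")[0]["region"])
# front wall top (z~.048), handle (z~.04-ish, in front)
H=D[(D[:,2]>.044)]; print("walltop",len(H),np.median(H,0)); 
B=D[(D[:,2]>.03)]; 
v,w=np.linalg.lstsq(np.c_[H[:,1],np.ones(len(H))],H[:,0],rcond=None)[0]
print("x=%.4f y + %.4f"%(v,w))
off=B[:,0]-(v*B[:,1]+w); print(np.histogram(off,bins=np.arange(-.06,.07,.01)))
hb=B[off<-.02]; print("bar",len(hb),hb.mean(0),hb.min(0),hb.max(0), np.polyfit(hb[:,1],hb[:,0],1))
for th in ("highlighter","pen"):
    P=pts(c,masks_of(th,"top")[0]["region"]); m=np.median(P,0);u,s,vt=np.linalg.svd(P-m,full_matrices=False);d=vt[0]*np.sign(vt[0,2]);a=(P-m)@d
    print(th,m,d,"yaw",np.arctan2(d[1],d[0]),"slope",np.degrees(np.arcsin(d[2])),a.min(),a.max(), m+d*(a.min()+a.max())/2)
P=pts(c,masks_of("stand","top")[0]["region"]);S=P[(P[:,2]>.02)&(P[:,2]<.1)]
A=np.linalg.lstsq(np.c_[S[:,:2],np.ones(len(S))],S[:,2],rcond=None)[0];print("plane",A,np.arctan2(A[1],A[0]),np.degrees(np.arctan(np.hypot(*A[:2]))))
```

```text
walltop 488 [ 0.62287648 -0.19834912  0.04696706]
x=-0.0812 y + 0.6029
(array([  0,  52, 139,  31,  30,  36, 392, 111,  19,  17,  15,  15]), array([-6.00000000e-02, -5.00000000e-02, -4.00000000e-02, -3.00000000e-02,
       -2.00000000e-02, -1.00000000e-02,  1.38777878e-17,  1.00000000e-02,
        2.00000000e-02,  3.00000000e-02,  4.00000000e-02,  5.00000000e-02,
        6.00000000e-02]))
bar 222 [ 0.58338577 -0.20285438  0.04289893] [ 0.57316061 -0.26337002  0.03308538] [ 0.60192233 -0.1444296   0.05155893] [-0.08586274  0.56596814]
highlighter [0.46950824 0.24433752 0.06916137] [0.75727594 0.30007395 0.58007652] yaw 0.3772732741429325 slope 35.45592481696539 -0.07262334661392546 0.054646034392939365 [0.46270135 0.24164026 0.06394726]
pen [0.4824634  0.17635272 0.05663257] [0.75835646 0.28344014 0.58698993] yaw 0.35767943814582376 slope 35.94369390781452 -0.06296682002889656 0.06057079507544199 [0.48155488 0.17601315 0.05592935]
plane [ 0.61390364  0.24781979 -0.29488664] 0.3836735935465843 33.50601311526061
```

View pics/top1.png

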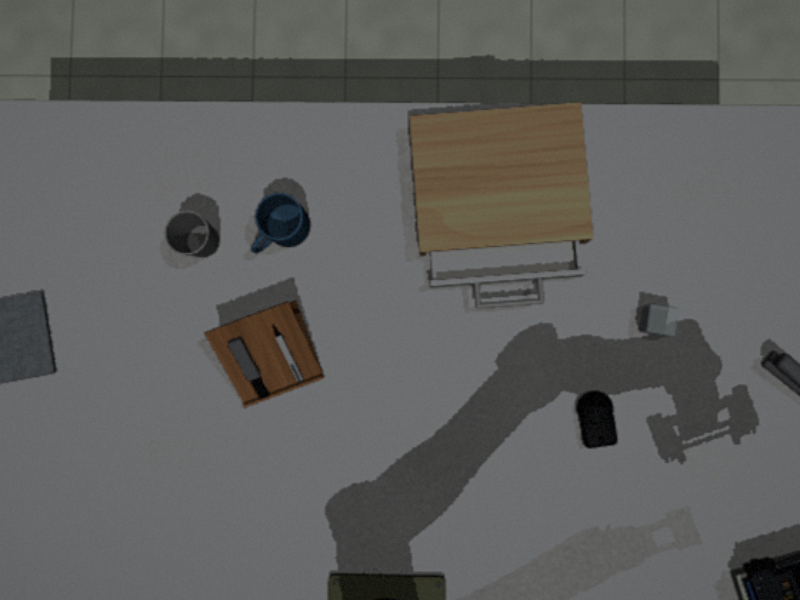

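View pics/scene0.png

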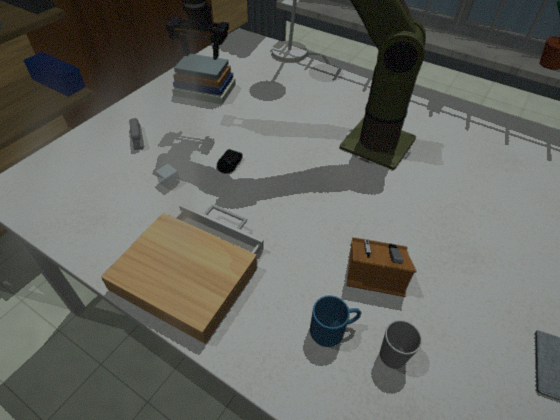

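The top view shows the highlighter on the left of the board (240,365), tip down the slope. The pen is on the right (285,350), tip up. The drawer handle is at (508,292), with about 30 px of drawer showing. The scene view agrees with this.

```bash
cat >> h.py <<'E'
def down(yaw_y): # tool down, tool y at world yaw
    y=np.array([np.cos(yaw_y),np.sin(yaw_y),0]); z=np.array([0,0,-1.]); return Ro.from_matrix(np.c_[np.cross(y,z),y,z])
def slope(yaw,sgn,a=np.radians(35)): # tool z into the board, tool y = sgn*left
    z=np.array([np.sin(a)*np.cos(yaw),np.sin(a)*np.sin(yaw),-np.cos(a)]); y=sgn*np.array([-np.sin(yaw),np.cos(yaw),0]); return Ro.from_matrix(np.c_[np.cross(y,z),y,z])
def show(pos,R):
    d,t=delta(pos,R); print("shift",d.round(3),"turn",t.round(4))
E
python3 - <<'E'
from h import *
c=camera("top"); P=pts(c,np.ones((420,560),bool))
R=P[(P[:,2]>.056)&(P[:,2]<.068)&(P[:,0]>.63)&(P[:,1]>-.36)&(P[:,1]<-.03)]
(ct,sz,an)=cv2.minAreaRect((R[:,:2]*1000).astype(np.float32)); print(ct,sz,an)
h=R[np.abs(R[:,1]+.19)<.1]
b=[(y,np.percentile(h[np.abs(h[:,1]-y)<.01][:,0],1)) for y in np.arange(-.28,-.1,.02)]
print(np.polyfit(*np.array(b).T,1))
show([.577,-.203,.15],down(.083))
E
```

```text
(800.3466186523438, -185.5030975341797) (241.5284423828125, 300.4502868652344) 5.061959266662598
[-0.08597799  0.66603592]
shift [ 4.737 -2.38   0.887] turn [ 0.     0.    -0.416]
```

>>> servo_tool(
  turn=[
    [0,0,-0.1],
    [0,0,-0.1],
    [0,0,-0.2],
    [0,0,-0.2],
    [0,0,-0.2],
    [0,0,-0.2],
    [0,0,-0.2],
    [0,0,-0.2],
    [0,0,-0.2],
    [0,0,-0.2],
  ],
  translation=[
    [0.4,-0.2,0],
    [0.8,-0.4,0],
    [1,-0.6,0],
    [1,-0.6,0],
    [1,-0.6,0],
    [1,-0.6,0],
    [1,-0.6,0],
    [1,-0.6,0],
    [1,-0.6,0],
    [1,-0.6,0],
  ],
  fingers=[0.55,0.55,0.55,0.55,0.55,0.55,0.55,0.55,0.55,0.55],
)

```text
t: 2.4
tool_pos: [0.286, -0.4975, 0.2387]
tool_rot: [0.0, 0.884, 0.468, -0.0]
force: [0.3, 0.0, 0.1]
width: 0.0395
gripper_force: 0.0
```

Run:
```python
from h import *
s=read_state();print(s["t"],s["joint_pos"],s["width"])
show([.577,-.203,.15],down(.083))
```

```text
2.4 [ 1.18681666  0.63586666 -0.36893286  1.71824344  0.29140837  0.84179141
  0.09144241] 0.03952073356295306
shift [4.072 0.753 0.886] turn [-0.      0.     -0.2163]
```

>>> servo_tool(
  turn=[
    [0,0,-0.04],
    [0,0,-0.08],
    [0,0,-0.12],
    [0,0,-0.12],
    [0,0,-0.12],
    [0,0,-0.12],
    [0,0,-0.12],
    [0,0,-0.12],
    [0,0,-0.12],
    [0,0,-0.12],
  ],
  translation=[
    [0.25,0.05,0.05],
    [0.5,0.1,0.1],
    [0.75,0.15,0.15],
    [1,0.2,0.2],
    [1,0.2,0.2],
    [1,0.2,0.2],
    [1,0.2,0.2],
    [1,0.2,0.2],
    [1,0.2,0.2],
    [1,0.2,0.2],
  ],
  fingers=[0.55,0.55,0.55,0.55,0.55,0.55,0.55,0.55,0.55,0.55],
)

```text
t: 3.4
tool_pos: [0.3584, -0.4263, 0.2188]
tool_rot: [0.0, 0.78, 0.625, -0.0]
force: [0.5, 0.1, -0.8]
width: 0.0397
gripper_force: 0.0
```

Run:
```python
from h import *
show([.577,-.204,.15],down(.086))
```

```text
shift [2.647 1.649 0.687] turn [ 0.      0.0001 -0.0973]
```

>>> servo_tool(
  turn=[
    [0,0,-0.04],
    [0,0,-0.08],
    [0,0,-0.097],
    [0,0,-0.097],
    [0,0,-0.097],
    [0,0,-0.097],
    [0,0,-0.097],
    [0,0,-0.097],
    [0,0,-0.097],
    [0,0,-0.097],
  ],
  translation=[
    [0.2,0.2,0],
    [0.4,0.4,0.1],
    [0.6,0.6,0.2],
    [0.8,0.8,0.2],
    [1,1,0.2],
    [1,1,0.2],
    [1,1,0.2],
    [1,1,0.2],
    [1,1,0.2],
    [1,1,0.2],
  ],
  fingers=[0.55,0.55,0.55,0.55,0.55,0.55,0.55,0.55,0.55,0.55],
)

```text
t: 4.4
tool_pos: [0.4772, -0.3508, 0.1988]
tool_rot: [0.0, 0.677, 0.736, -0.0]
force: [0.1, -0.0, -0.3]
width: 0.0395
gripper_force: 0.0
```

Run:
```python
from h import *
show([.577,-.204,.15],down(.086))
```

```text
shift [1.379 1.119 0.486] turn [-0.0002  0.0001 -0.0005]
```

>>> servo_tool(
  turn=[
    [0,0,0],
    [0,0,0],
    [0,0,0],
    [0,0,0],
    [0,0,0],
    [0,0,0],
    [0,0,0],
    [0,0,0],
    [0,0,0],
    [0,0,0],
  ],
  translation=[
    [0.2,0.2,0.1],
    [0.4,0.4,0.2],
    [0.6,0.6,0.3],
    [0.8,0.8,0.4],
    [1,1,0.5],
    [1,1,0.5],
    [1,1,0.5],
    [1,1,0.5],
    [1,1,0.5],
    [1,1,0.5],
  ],
  fingers=[0.55,0.55,0.55,0.55,0.55,0.55,0.55,0.55,0.55,0.55],
)

```text
t: 5.4
tool_pos: [0.5686, -0.243, 0.1491]
tool_rot: [0.0, 0.677, 0.736, -0.0]
force: [-0.7, 0.7, 0.7]
width: 0.0395
gripper_force: 0.0
```

Run:
```python
from h import *
c=camera("wrist"); cv2.imwrite("pics/w1.png",c["color"])
P=pts(c,np.ones((420,560),bool))
yw=.086; xa=np.array([np.cos(yw),np.sin(yw)]); ya=np.array([-xa[1],xa[0]])
B=P[(P[:,2]>.036)&(P[:,2]<.047)&(P[:,0]>.54)&(P[:,0]<.63)&(np.abs(P[:,1]+.204)<.1)]
a=B[:,:2]@xa;b=B[:,:2]@ya
print(len(B),np.histogram(a,bins=20)); 
L=B[a<a.min()+.02]; print(np.median(L,0),L.min(0),L.max(0),np.polyfit(L[:,1],L[:,0],1))
show([.577,-.204,.15],down(.086))
```

```text
4964 (array([663, 674, 662, 410, 118, 119, 119, 116, 123, 116, 114, 110, 119,
       113, 115, 116, 927,  95,  70,  65]), array([0.55613884, 0.55890276, 0.56166667, 0.56443059, 0.56719451,
       0.56995843, 0.57272234, 0.57548626, 0.57825018, 0.5810141 ,
       0.58377801, 0.58654193, 0.58930585, 0.59206977, 0.59483368,
       0.5975976 , 0.60036152, 0.60312544, 0.60588935, 0.60865327,
       0.61141719]))
[ 0.58175315 -0.2022909   0.04407431] [ 0.57198334 -0.26944512  0.03787108] [ 0.60114856 -0.14942048  0.0468416 ] [-0.08428797  0.56507455]
shift [ 0.379  0.115 -0.01 ] turn [ 0.      0.0002 -0.0005]
```

View pics/w1.png

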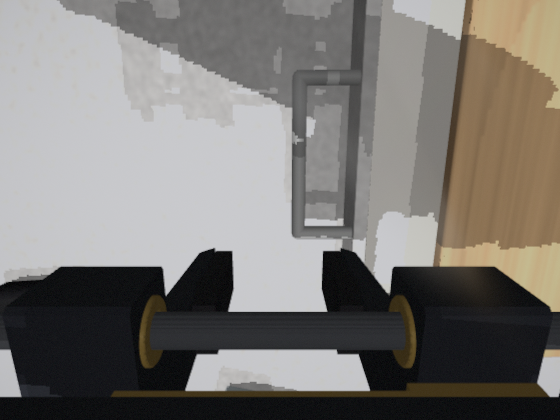

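The wrist view shows the bar at column ~298, rows 75–232, between the finger planes. Its centre works out at (0.581, −0.209).

>>> servo_tool(
  turn=[
    [0,0,0],
    [0,0,0],
    [0,0,0],
    [0,0,0],
    [0,0,0],
    [0,0,0],
    [0,0,0],
    [0,0,0],
    [0,0,0],
    [0,0,0],
  ],
  translation=[
    [0.17,0.08,0.2],
    [0.33,0.15,0.4],
    [0.33,0.15,0.6],
    [0.33,0.15,0.8],
    [0.33,0.15,0.95],
    [0.33,0.15,0.95],
    [0.33,0.15,0.95],
    [0.33,0.15,0.95],
    [0.33,0.15,0.95],
    [0.33,0.15,0.95],
  ],
  fingers=[0.55,0.55,0.55,0.55,0.55,0.55,0.55,0.55,0.55,0.55],
)

```text
t: 6.45
tool_pos: [0.5817, -0.2077, 0.0545]
tool_rot: [0.001, 0.676, 0.737, 0.0]
force: [-0.5, -0.2, 0.3]
width: 0.0401
gripper_force: 0.0
```

>>> servo_tool(
  turn=[
    [0,0,0],
    [0,0,0],
    [0,0,0],
    [0,0,0],
    [0,0,0],
    [0,0,0],
    [0,0,0],
    [0,0,0],
    [0,0,0],
    [0,0,0],
  ],
  translation=[
    [0,0,0.1],
    [0,0,0.2],
    [0,0,0.32],
    [0,0,0.32],
    [0,0,0.32],
    [0,0,0.32],
    [0,0,0.32],
    [0,0,0.32],
    [0,0,0.32],
    [0,0,0.32],
  ],
  fingers=[0.55,0.55,0.55,0.55,1,1,1,1,1,1],
)

```text
t: 7.45
tool_pos: [0.5813, -0.2076, 0.0221]
tool_rot: [0.0, 0.676, 0.737, 0.0]
force: [-0.2, -0.3, 3.1]
width: 0.0086
gripper_force: 29.6
```

>>> servo_tool(
  turn=[
    [0,0,0],
    [0,0,0],
    [0,0,0],
    [0,0,0],
    [0,0,0],
    [0,0,0],
    [0,0,0],
    [0,0,0],
    [0,0,0],
    [0,0,0],
  ],
  translation=[
    [0,-0.1,0],
    [0,-0.25,0],
    [0,-0.4,0],
    [0,-0.55,0],
    [0,-0.7,0],
    [0,-0.85,0],
    [0,-1,0],
    [0,-1,0],
    [0,-1,0],
    [0,-1,0],
  ],
  fingers=[1,1,1,1,1,1,1,1,1,1],
)

```text
t: 8.45
tool_pos: [0.482, -0.2164, 0.022]
tool_rot: [0.0, 0.676, 0.737, -0.0]
force: [-0.8, -1.3, 5.7]
width: 0.0091
gripper_force: 29.4
```

>>> servo_tool(
  turn=[
    [0,0,0],
    [0,0,0],
    [0,0,0],
    [0,0,0],
    [0,0,0],
    [0,0,0],
    [0,0,0],
    [0,0,0],
    [0,0,0],
    [0,0,0],
  ],
  translation=[
    [0,-0.1,0],
    [0,-0.16,0],
    [0,-0.2,0],
    [0,-0.23,0],
    [0,-0.25,0],
    [0,-0.27,0],
    [0,-0.28,0],
    [0,-0.28,0],
    [0,-0.28,0],
    [0,-0.28,0],
  ],
  fingers=[1,1,1,1,1,1,1,1,1,1],
)

```text
t: 9.45
tool_pos: [0.4555, -0.2187, 0.022]
tool_rot: [0.001, 0.676, 0.737, 0.001]
force: [3.8, -2.7, 3.8]
width: 0.0087
gripper_force: 29.5
```

>>> servo_tool(
  turn=[
    [0,0,0],
    [0,0,0],
    [0,0,0],
    [0,0,0],
    [0,0,0],
    [0,0,0],
    [0,0,0],
    [0,0,0],
    [0,0,0],
    [0,0,0],
  ],
  translation=[
    [0,-0.02,0],
    [0,-0.04,0],
    [0,-0.06,0],
    [0,-0.08,0],
    [0,-0.08,0],
    [0,-0.08,0],
    [0,-0.08,0],
    [0,-0.08,0],
    [0,-0.08,0],
    [0,-0.08,0],
  ],
  fingers=[1,1,1,1,1,1,1,1,1,1],
)

```text
t: 10.45
tool_pos: [0.4557, -0.2187, 0.0221]
tool_rot: [0.006, 0.675, 0.738, 0.007]
force: [16.7, -2.3, -7.3]
width: 0.0079
gripper_force: 30.0
```

>>> servo_tool(
  turn=[
    [0,0,0],
    [0,0,0],
    [0,0,0],
    [0,0,0],
    [0,0,0],
    [0,0,0],
    [0,0,0],
    [0,0,0],
    [0,0,0],
    [0,0,0],
  ],
  translation=[
    [0,0.08,0],
    [0,0.08,0],
    [0,0.08,0],
    [0,0.08,0],
    [0,0.08,0],
    [0,0.08,-0.2],
    [0,0.08,-0.4],
    [0,0.08,-0.65],
    [0,0.08,-0.9],
    [0,0.08,-1],
  ],
  fingers=[0.9,0.6,0.55,0.55,0.55,0.55,0.55,0.55,0.55,0.55],
)

```text
t: 11.45
tool_pos: [0.4539, -0.2188, 0.1233]
tool_rot: [0.001, 0.676, 0.737, 0.0]
force: [0.6, 0.4, -0.2]
width: 0.0399
gripper_force: 0.0
```

>>> servo_tool(
  turn=[
    [0,0,0],
    [0,0,-0.04],
    [0,0,-0.08],
    [0,0,-0.12],
    [0,0,-0.16],
    [0,0,-0.2],
    [0,0,-0.24],
    [0,0,-0.28],
    [0,0,-0.32],
    [0,0,-0.36],
  ],
  translation=[
    [0.1,0,-0.3],
    [0.4,0,-0.6],
    [0.7,0.1,-0.9],
    [1,0.2,-1],
    [1,0.2,-1],
    [1,0.2,-1],
    [1,0.2,-1],
    [1,0.2,-1],
    [1,0.2,-1],
    [1,0.2,-1],
  ],
  fingers=[0.5,0.5,0.5,0.5,0.5,0.5,0.5,0.5,0.5,0.5],
)

```text
t: 12.45
tool_pos: [0.4643, -0.1173, 0.2209]
tool_rot: [-0.001, 0.173, 0.985, -0.0]
force: [-0.4, 0.3, -0.5]
width: 0.0442
gripper_force: 0.0
```

Run:
```python
from h import *
s=read_state();print(s["t"],s["tool_pos"],s["joint_pos"].round(2) if hasattr(s["joint_pos"],"round") else s["joint_pos"])
c=camera("top")
D=pts(c,np.ones((420,560),bool))
xa=np.array([.9962,.0868]);ya=np.array([-.0868,.9962])
D=D[(np.abs(D[:,1]+.21)<.1)&(D[:,0]<.56)&(D[:,0]>.42)&(D[:,2]>.036)&(D[:,2]<.055)]
print("u hist",np.histogram((D[:,:2]-[.4555,-.2198])@xa,bins=np.arange(-.02,.08,.005)))
n=np.array([-.535,-.207,.819])
show(np.array([.463,.242,.06])+.1*n,slope(.37,1))
```

```text
12.45 [ 0.46428062 -0.11731408  0.2208682 ] [ 0.67  0.64 -0.84  1.99  0.66  0.8   0.67]
u hist (array([ 0,  0,  0, 11, 26, 17,  8,  8,  8,  8,  8,  8, 61, 92, 35,  0,  0,
        0,  0]), array([-2.00000000e-02, -1.50000000e-02, -1.00000000e-02, -5.00000000e-03,
        3.46944695e-18,  5.00000000e-03,  1.00000000e-02,  1.50000000e-02,
        2.00000000e-02,  2.50000000e-02,  3.00000000e-02,  3.50000000e-02,
        4.00000000e-02,  4.50000000e-02,  5.00000000e-02,  5.50000000e-02,
        6.00000000e-02,  6.50000000e-02,  7.00000000e-02,  7.50000000e-02]))
shift [1.657 3.004 0.79 ] turn [-0.0693 -0.1867 -0.2202]
```

>>> servo_tool(
  turn=[
    [0,0,-0.04],
    [0,0,-0.08],
    [0,0,-0.12],
    [0,0,-0.16],
    [0,0,-0.2],
    [0,0,-0.2],
    [0,0,-0.2],
    [0,0,-0.2],
    [0,0,-0.2],
    [0,0,-0.2],
  ],
  translation=[
    [0.1,0.3,0],
    [0.2,0.6,0],
    [0.3,0.9,0],
    [0.3,1,0],
    [0.3,1,0],
    [0.3,1,0],
    [0.3,1,0],
    [0.3,1,0],
    [0.3,1,0],
    [0.3,1,0],
  ],
  fingers=[0.5,0.5,0.5,0.5,0.5,0.5,0.5,0.5,0.5,0.5],
)

```text
t: 13.5
tool_pos: [0.4715, -0.0132, 0.2217]
tool_rot: [0.0, -0.136, 0.991, -0.0]
force: [0.4, 0.2, 0.5]
width: 0.0442
gripper_force: 0.0
```

Run:
```python
from h import *
s=read_state();print(s["tool_pos"],np.round(s["joint_pos"],2))
n=np.array([-.535,-.207,.819])
show(np.array([.463,.242,.06])+.13*n,slope(.37,1))
```

```text
[ 0.47150833 -0.01323169  0.2217483 ] [ 0.53  0.68 -1.    2.01  0.76  0.87  0.95]
shift [0.136 2.409 0.552] turn [-0.0095 -0.1943 -0.0298]
```

>>> servo_tool(
  turn=[
    [0,-0.04,0],
    [0,-0.08,0],
    [0,-0.1,-0.01],
    [0,-0.1,-0.01],
    [0,-0.1,-0.01],
    [0,-0.1,-0.01],
    [0,-0.1,-0.01],
    [0,-0.1,-0.01],
    [0,-0.1,-0.01],
    [0,-0.1,-0.01],
  ],
  translation=[
    [0,0.3,0],
    [0,0.6,0],
    [0,0.9,0],
    [0.05,1,0],
    [0.05,1,0],
    [0.05,1,0],
    [0.05,1,0],
    [0.05,1,0],
    [0.05,1,0],
    [0.05,1,0],
  ],
  fingers=[0.5,0.5,0.5,0.5,0.5,0.5,0.5,0.5,0.5,0.5],
)

```text
t: 14.5
tool_pos: [0.4399, 0.0815, 0.2216]
tool_rot: [0.155, -0.15, 0.976, 0.021]
force: [0.3, 1.1, 0.0]
width: 0.0439
gripper_force: 0.0
```

Run:
```python
from h import *
s=read_state();print(s["tool_pos"],np.round(s["joint_pos"],2))
n=np.array([-.535,-.207,.819])
show(np.array([.463,.242,.06])+.13*n,slope(.37,1))
```

```text
[0.43990194 0.0814812  0.22160339] [ 0.24  0.51 -0.79  2.36  1.41  0.4   0.12]
shift [0.209 1.416 0.505] turn [-0.0107 -0.0945 -0.0182]
```

>>> servo_tool(
  turn=[
    [0,0,0],
    [0,0,0],
    [0,-0.03,0],
    [-0.005,-0.06,-0.01],
    [-0.01,-0.08,-0.02],
    [-0.01,-0.094,-0.02],
    [-0.01,-0.094,-0.02],
    [-0.01,-0.094,-0.02],
    [-0.01,-0.094,-0.02],
    [-0.01,-0.094,-0.02],
  ],
  translation=[
    [0.1,0.3,0],
    [0.2,0.6,0],
    [0.2,0.8,0],
    [0.2,1,0],
    [0.2,1,0],
    [0.2,1,0],
    [0.2,1,0],
    [0.2,1,0],
    [0.2,1,0],
    [0.2,1,0],
  ],
  fingers=[0.5,0.5,0.5,0.5,0.5,0.5,0.5,0.5,0.5,0.5],
)

```text
t: 15.5
tool_pos: [0.4211, 0.1869, 0.2348]
tool_rot: [0.28, -0.18, 0.942, 0.05]
force: [-0.5, 1.0, 0.3]
width: 0.0439
gripper_force: 0.0
```

```bash
cat > loc.py <<'E'
from h import *
def local(cam,save=None):
    c=camera(cam)
    if save: cv2.imwrite(save,c["color"])
    for th in ("highlighter","pen"):
        for M in masks_of(th,cam)[:1]:
            P=pts(c,M["region"])
            if len(P)<30: continue
            m=np.median(P,0);P=P[np.linalg.norm(P-m,axis=1)<.09];u,s,vt=np.linalg.svd(P-P.mean(0),full_matrices=False);d=vt[0]*np.sign(vt[0,2]);a=(P-m)@d;lo,hi=np.percentile(a,[1,99])
            print(th,round(M["confidence"],2),len(P),"yaw",round(np.arctan2(d[1],d[0]),3),"slope",round(np.degrees(np.arcsin(d[2])),1),"len",round(hi-lo,4),"mid",(m+d*(lo+hi)/2).round(4))
    return c
E
python3 - <<'E'
from loc import *
s=read_state();print(s["tool_pos"],np.round(s["joint_pos"],2))
c=local("wrist","pics/w2.png"); local("top")
n=np.array([-.535,-.207,.819])
show(np.array([.463,.242,.06])+.1*n,slope(.37,1))
E
```

```text
[0.4211179  0.18689531 0.23476013] [ 0.18  0.79 -1.47  2.56  1.76  1.14 -0.57]
highlighter 0.87 3884 yaw 0.37 slope 35.6 len 0.1259 mid [0.4587 0.2364 0.0624]
pen 0.66 1747 yaw 0.368 slope 34.0 len 0.1216 mid [0.4847 0.1731 0.0595]
highlighter 0.77 470 yaw 0.374 slope 36.5 len 0.1266 mid [0.462  0.2415 0.0634]
pen 0.65 3840 yaw 1.674 slope 0.1 len 0.168 mid [ 0.5871 -0.2075  0.01  ]
shift [0.487 0.376 0.781] turn [-0.0009 -0.0109  0.0025]
```

View pics/w2.png

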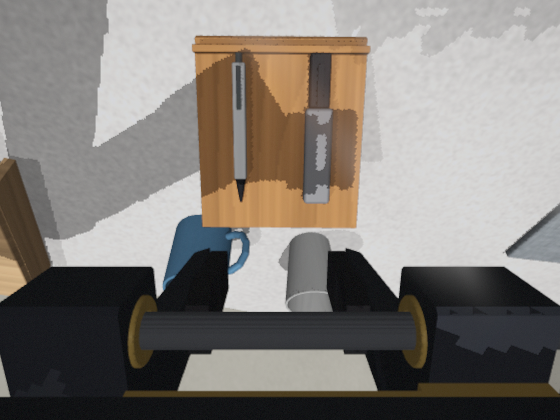

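The wrist view shows the pen at column 240 and the highlighter at column 318, cap to the lip. Two joints are at their limits (j3, j4), so I'll tilt less, about 22°, and hold the item inclined in the grip.

Run:
```python
from h import *
z=slope(.37,1,np.radians(22)).as_matrix()[:,2]
show(np.array([.4656,.241,.0545])-.07*z,slope(.37,1,np.radians(22)))
```

```text
shift [0.331 0.357 1.151] turn [-0.0012  0.0613  0.0024]
```

>>> servo_tool(
  turn=[
    [0,0.03,0],
    [0,0.06,0],
    [0,0.06,0],
    [0,0.06,0],
    [0,0.06,0],
    [0,0.06,0],
    [0,0.06,0],
    [0,0.06,0],
    [0,0.06,0],
    [0,0.06,0],
  ],
  translation=[
    [0.1,0.1,0.2],
    [0.2,0.2,0.4],
    [0.33,0.36,0.6],
    [0.33,0.36,0.8],
    [0.33,0.36,1],
    [0.33,0.36,1],
    [0.33,0.36,1],
    [0.33,0.36,1],
    [0.33,0.36,1],
    [0.33,0.36,1],
  ],
  fingers=[0.45,0.45,0.45,0.45,0.45,0.45,0.45,0.45,0.45,0.45],
)

```text
t: 16.8
tool_pos: [0.4337, 0.2286, 0.1325]
tool_rot: [0.19, -0.183, 0.964, 0.033]
force: [1.1, -0.1, 0.1]
width: 0.0481
gripper_force: 0.0
```

Run:
```python
from loc import *
s=read_state();print(s["tool_pos"],np.round(s["joint_pos"],2))
c=local("wrist","pics/w3.png")
R=slope(.37,1,np.radians(22));z=R.as_matrix()[:,2]
show(np.array([.4656,.241,.0545]),R)
```

```text
[0.43366023 0.22863665 0.13254079] [ 0.04  1.02 -1.3   2.4   1.76  1.14 -0.47]
highlighter 0.86 6539 yaw 0.37 slope 35.9 len 0.1246 mid [0.4575 0.2364 0.062 ]
pen 0.62 2808 yaw 0.36 slope 34.8 len 0.0985 mid [0.4752 0.17   0.0525]
shift [-0.024  0.003  0.848] turn [-0.0014  0.0013  0.0021]
```

>>> servo_tool(
  turn=[
    [0,0,0],
    [0,0,0],
    [0,0,0],
    [0,0,0],
    [0,0,0],
    [0,0,0],
    [0,0,0],
    [0,0,0],
    [0,0,0],
    [0,0,0],
  ],
  translation=[
    [-0.01,-0.01,0.25],
    [-0.01,-0.01,0.45],
    [-0.01,-0.01,0.65],
    [-0.01,-0.01,0.75],
    [-0.01,-0.01,0.82],
    [-0.01,-0.01,0.82],
    [-0.01,-0.01,0.82],
    [-0.01,-0.01,0.82],
    [-0.01,-0.01,0.82],
    [-0.01,-0.01,0.82],
  ],
  fingers=[0.45,0.45,0.45,0.45,0.45,0.45,0.6,0.8,1,1],
)

```text
t: 17.95
tool_pos: [0.4639, 0.2392, 0.0569]
tool_rot: [0.19, -0.183, 0.964, 0.033]
force: [-1.7, -1.1, 2.5]
width: 0.0233
gripper_force: 29.8
```

>>> servo_tool(
  turn=[
    [0,0,0],
    [0,0,0],
    [0,0,0],
    [0,0,0],
    [0,0,0],
    [0,0,0],
    [0,0,0],
    [0,0,0],
    [0,0,0],
    [0,0,0],
  ],
  translation=[
    [-0.04,0,-0.1],
    [-0.08,0,-0.2],
    [-0.16,0,-0.4],
    [-0.24,0,-0.6],
    [-0.32,0,-0.8],
    [-0.4,0,-1],
    [-0.4,0,-1],
    [-0.4,0,-1],
    [-0.4,0,-1],
    [-0.4,0,-1],
  ],
  fingers=[1,1,1,1,1,1,1,1,1,1],
)

```text
t: 18.95
tool_pos: [0.4624, 0.239, 0.163]
tool_rot: [0.189, -0.183, 0.964, 0.032]
force: [0.5, 0.8, -0.2]
width: 0.023
gripper_force: 29.8
```

```bash
cat >> h.py <<'E'
XA=np.array([.9962,.0868,0]);YA=np.array([-.0868,.9962,0])
BAR=np.array([.4560,-.2198,0]); FRONT=BAR+.086*XA+[0,0,.010]; BACK=BAR+.158*XA+[0,0,.010]
def place(goal_under,tcp,tool_rot,mid_under,psi,tipup,slope_deg=35.):
    """tool pose that lays the item (grasped at tcp/tool_rot, underside mid given) flat, tip +YA"""
    a=np.radians(slope_deg); d=np.array([np.cos(a)*np.cos(psi),np.cos(a)*np.sin(psi),np.sin(a)])
    n=np.array([-np.sin(a)*np.cos(psi),-np.sin(a)*np.sin(psi),np.cos(a)])
    x=d if tipup else -d
    Ri=Ro.from_matrix(np.c_[x,np.cross(n,x),n]); Rg=Ro.from_matrix(np.c_[YA,-XA,[0,0,1]])
    T=Rg*Ri.inv()
    return np.array(goal_under)+T.apply(np.array(tcp)-mid_under), T*tool_rot
E
python3 - <<'E'
from loc import *
import pickle
s=read_state(); print(s["tool_pos"],s["width"],np.round(s["joint_pos"],2))
q=s["tool_rot"]; r=rot(s)
p,R=place(FRONT,[.4639,.2392,.0569],r,[.4655,.2394,.0505],.37,False)
pickle.dump((p,R.as_quat()),open("hl.pkl","wb")); print(p,R.as_matrix().round(2))
local("wrist")
show(p+[0,0,.12],R)
E
```

```text
[0.46239799 0.23898407 0.16300992] 0.02304259516444999 [ 0.09  0.95 -1.31  2.29  1.65  1.08 -0.29]
[ 0.54227127 -0.21468184  0.01613967] [[-0.09  1.   -0.02]
 [ 0.97  0.09  0.22]
 [ 0.22 -0.   -0.97]]
highlighter 0.77 11483 yaw 0.348 slope 35.9 len 0.1146 mid [0.4529 0.2327 0.1653]
pen 0.79 3359 yaw 0.366 slope 34.3 len 0.1226 mid [0.4841 0.1733 0.058 ]
shift [ 0.964 -4.515 -0.068] turn [0.0472 0.1377 0.5944]
```

>>> servo_tool(
  turn=[
    [0,0,0],
    [0,0,0],
    [0.004,0.01,0.04],
    [0.008,0.02,0.08],
    [0.012,0.03,0.12],
    [0.016,0.045,0.16],
    [0.02,0.05,0.2],
    [0.02,0.06,0.24],
    [0.02,0.06,0.24],
    [0.02,0.06,0.24],
  ],
  translation=[
    [0,-0.2,-0.2],
    [0,-0.5,-0.3],
    [0,-0.8,-0.3],
    [0,-1,-0.3],
    [0,-1,-0.3],
    [0,-1,-0.3],
    [0,-1,-0.3],
    [0,-1,-0.3],
    [0,-1,-0.3],
    [0,-1,-0.3],
  ],
  fingers=[1,1,1,1,1,1,1,1,1,1],
)

```text
t: 20.1
tool_pos: [0.4886, 0.1421, 0.192]
tool_rot: [0.081, 0.186, 0.978, 0.053]
force: [-1.6, -0.9, -0.0]
width: 0.024
gripper_force: 29.8
```

```bash
cat > go.py <<'E'
from h import *
import pickle,sys
p,q=pickle.load(open(sys.argv[1],"rb")); s=read_state(); print(s["tool_pos"],s["width"],np.round(s["joint_pos"],2))
show(p+[0,0,float(sys.argv[2])],Ro.from_quat(q))
E
python3 go.py hl.pkl .12
```

```text
[0.48860773 0.14213346 0.19204515] 0.02398035136593006 [ 0.35  0.89 -1.31  2.11  1.25  0.98 -0.44]
shift [-1.746 -3.184  0.379] turn [0.0242 0.0805 0.3548]
```

>>> servo_tool(
  turn=[
    [0,0.01,0.04],
    [0.005,0.02,0.08],
    [0.01,0.03,0.12],
    [0.01,0.04,0.16],
    [0.01,0.05,0.2],
    [0.02,0.06,0.24],
    [0.02,0.06,0.24],
    [0.02,0.06,0.24],
    [0.02,0.06,0.24],
    [0.02,0.06,0.24],
  ],
  translation=[
    [-0.15,-0.3,0],
    [-0.3,-0.6,0],
    [-0.5,-0.9,0],
    [-0.6,-1,0],
    [-0.6,-1,0],
    [-0.6,-1,0],
    [-0.6,-1,0],
    [-0.6,-1,0],
    [-0.6,-1,0],
    [-0.6,-1,0],
  ],
  fingers=[1,1,1,1,1,1,1,1,1,1],
)

```text
t: 21.1
tool_pos: [0.5075, 0.0277, 0.1871]
tool_rot: [-0.041, 0.529, 0.845, 0.066]
force: [-0.0, -0.4, -0.9]
width: 0.0236
gripper_force: 29.8
```

```bash
python3 go.py hl.pkl .12
```

```text
[0.50748394 0.02774626 0.18710612] 0.023593718402867832 [ 0.63  0.93 -1.27  1.95  0.94  0.98 -0.59]
shift [-2.377 -0.768  0.128] turn [0.0021 0.0232 0.1145]
```

>>> servo_tool(
  turn=[
    [0,0.01,0.04],
    [0,0.02,0.08],
    [0,0.023,0.114],
    [0,0.023,0.114],
    [0,0.023,0.114],
    [0,0.023,0.114],
    [0,0.023,0.114],
    [0,0.023,0.114],
    [0,0.023,0.114],
    [0,0.023,0.114],
  ],
  translation=[
    [-0.3,-0.1,0],
    [-0.6,-0.2,0],
    [-0.8,-0.3,0],
    [-1,-0.35,0],
    [-1,-0.35,0],
    [-1,-0.35,0],
    [-1,-0.35,0],
    [-1,-0.35,0],
    [-1,-0.35,0],
    [-1,-0.35,0],
  ],
  fingers=[1,1,1,1,1,1,1,1,1,1],
)

```text
t: 22.1
tool_pos: [0.5198, -0.076, 0.171]
tool_rot: [-0.082, 0.669, 0.735, 0.077]
force: [0.8, -0.8, -0.6]
width: 0.0236
gripper_force: 29.8
```

```bash
python3 go.py hl.pkl .12
```

```text
[ 0.51984063 -0.07603855  0.17095011] 0.02355617628530088 [ 0.82  0.99 -1.22  1.85  0.85  0.99 -0.61]
shift [-1.444  0.093  0.026] turn [ 0.0021 -0.0003  0.    ]
```

>>> servo_tool(
  turn=[
    [0.002,0,0],
    [0.002,0,0],
    [0.002,0,0],
    [0.002,0,0],
    [0.002,0,0],
    [0.002,0,0],
    [0.002,0,0],
    [0.002,0,0],
    [0.002,0,0],
    [0.002,0,0],
  ],
  translation=[
    [-0.3,0,0],
    [-0.6,0.05,0],
    [-0.8,0.09,0],
    [-1,0.09,0],
    [-1,0.09,0],
    [-1,0.09,0],
    [-1,0.09,0],
    [-1,0.09,0],
    [-1,0.09,0],
    [-1,0.09,0],
  ],
  fingers=[1,1,1,1,1,1,1,1,1,1],
)

```text
t: 23.1
tool_pos: [0.5379, -0.1724, 0.1486]
tool_rot: [-0.084, 0.669, 0.735, 0.075]
force: [0.4, 0.0, 0.5]
width: 0.0233
gripper_force: 29.8
```

```bash
python3 - <<'E'
from loc import *
c=local("wrist","pics/w4.png")
P=pts(c,np.ones((420,560),bool)); D=P-BAR; u=D@XA; v=D@YA
for lo,hi in ((.036,.056),(.018,.026)):
    k=(P[:,2]>lo)&(P[:,2]<hi)&(np.abs(v)<.1)&(u>-.03)&(u<.25); print(lo,np.c_[np.histogram(u[k],bins=np.arange(-.03,.25,.005))[1][:-1].round(3),np.histogram(u[k],bins=np.arange(-.03,.25,.005))[0]].tolist())
E
python3 go.py hl.pkl .05
```

```text
highlighter 0.94 11552 yaw -1.5 slope 1.0 len 0.1146 mid [ 0.5377 -0.1669  0.1562]
pen 0.45 11479 yaw -1.5 slope 0.9 len 0.1146 mid [ 0.5377 -0.1669  0.1562]
0.036 [[-0.03, 0.0], [-0.025, 0.0], [-0.02, 0.0], [-0.015, 0.0], [-0.01, 0.0], [-0.005, 227.0], [0.0, 451.0], [0.005, 162.0], [0.01, 98.0], [0.015, 92.0], [0.02, 94.0], [0.025, 96.0], [0.03, 88.0], [0.035, 78.0], [0.04, 813.0], [0.045, 900.0], [0.05, 305.0], [0.055, 0.0], [0.06, 0.0], [0.065, 0.0], [0.07, 0.0], [0.075, 0.0], [0.08, 0.0], [0.085, 0.0], [0.09, 0.0], [0.095, 0.0], [0.1, 0.0], [0.105, 0.0], [0.11, 0.0], [0.115, 0.0], [0.12, 0.0], [0.125, 0.0], [0.13, 0.0], [0.135, 0.0], [0.14, 0.0], [0.145, 0.0], [0.15, 0.0], [0.155, 0.0], [0.16, 0.0], [0.165, 0.0], [0.17, 0.0], [0.175, 0.0], [0.18, 0.0], [0.185, 0.0], [0.19, 0.0], [0.195, 0.0], [0.2, 0.0], [0.205, 0.0], [0.21, 0.0], [0.215, 0.0], [0.22, 191.0], [0.225, 233.0], [0.23, 0.0], [0.235, 0.0], [0.24, 0.0], [0.245, 0.0]]
0.018 [[-0.03, 0.0], [-0.025, 0.0], [-0.02, 0.0], [-0.015, 0.0], [-0.01, 0.0], [-0.005, 0.0], [0.0, 0.0], [0.005, 0.0], [0.01, 0.0], [0.015, 0.0], [0.02, 0.0], [0.025, 0.0], [0.03, 0.0], [0.035, 0.0], [0.04, 0.0], [0.045, 0.0], [0.05, 126.0], [0.055, 0.0], [0.06, 0.0], [0.065, 0.0], [0.07, 0.0], [0.075, 0.0], [0.08, 0.0], [0.085, 0.0], [0.09, 0.0], [0.095, 0.0], [0.1, 0.0], [0.105, 0.0], [0.11, 0.0], [0.115, 0.0], [0.12, 474.0], [0.125, 232.0], [0.13, 0.0], [0.135, 0.0], [0.14, 0.0], [0.145, 0.0], [0.15, 0.0], [0.155, 0.0], [0.16, 0.0], [0.165, 0.0], [0.17, 0.0], [0.175, 0.0], [0.18, 0.0], [0.185, 17.0], [0.19, 712.0], [0.195, 0.0], [0.2, 0.0], [0.205, 0.0], [0.21, 0.0], [0.215, 0.0], [0.22, 0.0], [0.225, 0.0], [0.23, 0.0], [0.235, 0.0], [0.24, 0.0], [0.245, 0.0]]
[ 0.53785579 -0.17267739  0.14844915] 0.023228220580717888 [ 0.93  1.07 -1.2   1.71  0.86  1.09 -0.4 ]
shift [-0.596  0.007  0.707] turn [ 0.0001 -0.0003 -0.0003]
```

View pics/w4.png

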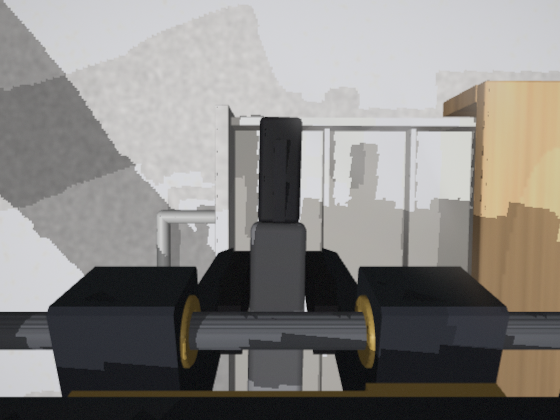

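>>> servo_tool(
  turn=[
    [0,0,0],
    [0,0,0],
    [0,0,0],
    [0,0,0],
    [0,0,0],
    [0,0,0],
    [0,0,0],
    [0,0,0],
    [0,0,0],
    [0,0,0],
  ],
  translation=[
    [-0.3,0,0],
    [-0.5,0,0.3],
    [-0.6,0,0.5],
    [-0.64,0,0.7],
    [-0.64,0,0.9],
    [-0.64,0,0.9],
    [-0.64,0,0.9],
    [-0.64,0,0.9],
    [-0.64,0,0.9],
    [-0.64,0,0.9],
  ],
  fingers=[1,1,1,1,1,1,1,1,1,1],
)

```text
t: 24.25
tool_pos: [0.542, -0.215, 0.0472]
tool_rot: [-0.084, 0.669, 0.735, 0.075]
force: [-0.1, 0.8, -0.6]
width: 0.0236
gripper_force: 29.8
```

```bash
python3 go.py hl.pkl 0
```

```text
[ 0.54196894 -0.21499504  0.04717867] 0.023566753472486397 [ 0.94  1.22 -1.11  1.68  0.99  1.01 -0.36]
shift [-0.067  0.004  0.303] turn [ 0.0005 -0.0001 -0.0003]
```

>>> servo_tool(
  turn=[
    [0,0,0],
    [0,0,0],
    [0,0,0],
    [0,0,0],
    [0,0,0],
    [0,0,0],
    [0,0,0],
    [0,0,0],
    [0,0,0],
    [0,0,0],
  ],
  translation=[
    [-0.02,0,0.08],
    [-0.04,0,0.15],
    [-0.05,0,0.2],
    [-0.06,0,0.24],
    [-0.06,0,0.26],
    [-0.06,0,0.27],
    [-0.06,0,0.28],
    [-0.06,0,0.285],
    [-0.06,0,0.29],
    [-0.06,0,0.29],
  ],
  fingers=[1,1,1,1,1,1,1,1,1,1],
)

```text
t: 25.25
tool_pos: [0.5414, -0.2142, 0.0168]
tool_rot: [-0.084, 0.669, 0.735, 0.075]
force: [0.5, 0.7, -0.2]
width: 0.0235
gripper_force: 29.8
```

>>> servo_tool(
  turn=[
    [0,0,0],
    [0,0,0],
    [0,0,0],
    [0,0,0],
    [0,0,0],
    [0,0,0],
    [0,0,0],
    [0,0,0],
    [0,0,0],
    [0,0,0],
  ],
  translation=[
    [0,0,0.005],
    [0,0,0.01],
    [0,0,0.015],
    [0,0,0.02],
    [0,0,0.02],
    [0,0,0.02],
    [0,0,0.02],
    [0,0,0.02],
    [0,0,0.02],
    [0,0,0.02],
  ],
  fingers=[1,1,1,1,1,1,1,1,1,1],
)

```text
t: 26.25
tool_pos: [0.5417, -0.214, 0.0157]
tool_rot: [-0.084, 0.669, 0.734, 0.075]
force: [-1.2, -1.2, 5.4]
width: 0.0233
gripper_force: 29.8
```

>>> servo_tool(
  turn=[
    [0,0,0],
    [0,0,0],
    [0,0,0],
    [0,0,0],
    [0,0,0],
    [0,0,0],
    [0,0,0],
    [0,0,0],
    [0,0,0],
    [0,0,0],
  ],
  translation=[
    [0,0,0],
    [0,0,0],
    [0,0,0],
    [0,0,0],
    [0,0,-0.05],
    [0,0,-0.15],
    [0,0,-0.3],
    [0,0,-0.5],
    [0,0,-0.8],
    [0,0,-1],
  ],
  fingers=[0.9,0.8,0.7,0.67,0.67,0.67,0.67,0.67,0.67,0.67],
)

```text
t: 27.25
tool_pos: [0.5448, -0.2366, 0.1159]
tool_rot: [-0.083, 0.669, 0.734, 0.076]
force: [1.0, 0.9, -0.3]
width: 0.0293
gripper_force: 0.0
```

Run:
```python
from loc import *
s=read_state();print(s["t"],s["tool_pos"],s["width"])
c=local("wrist","pics/w5.png"); 
b=[.4841,.1733,.058]; n=np.array([-.535,-.207,.819]); R=slope(.37,-1,np.radians(22)); z=R.as_matrix()[:,2]
show(np.array(b)-.10*z,R)
```

```text
27.25 [ 0.54475705 -0.23659826  0.11587314] 0.02929186549107307
highlighter 0.57 5600 yaw -1.501 slope 0.9 len 0.1258 mid [ 0.5419 -0.2146  0.0234]
pen 0.36 44984 yaw 2.236 slope 1.3 len 0.1691 mid [ 0.5879 -0.1649  0.0103]
shift [ 4.015 -0.587  0.547] turn [-0.1232  0.0434  0.3931]
```

View pics/w5.png

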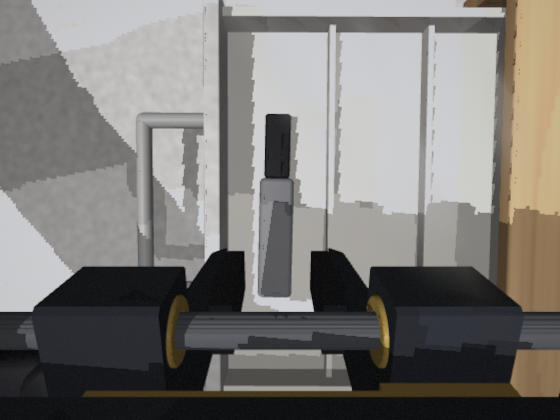

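The wrist view shows the highlighter lying flat and straight mid-lane (column 277, rows 115–295), cap to the left. The pen is next.

>>> servo_tool(
  turn=[
    [0,0,0],
    [-0.01,0,0.04],
    [-0.02,0.01,0.08],
    [-0.04,0.01,0.12],
    [-0.05,0.02,0.16],
    [-0.05,0.02,0.16],
    [-0.05,0.02,0.16],
    [-0.05,0.02,0.16],
    [-0.05,0.02,0.16],
    [-0.05,0.02,0.16],
  ],
  translation=[
    [0.2,0,-0.3],
    [0.5,0,-0.5],
    [0.8,-0.1,-0.6],
    [1,-0.2,-0.6],
    [1,-0.2,-0.6],
    [1,-0.2,-0.6],
    [1,-0.2,-0.6],
    [1,-0.2,-0.6],
    [1,-0.2,-0.6],
    [1,-0.2,-0.6],
  ],
  fingers=[0.6,0.6,0.6,0.6,0.6,0.6,0.6,0.6,0.6,0.6],
)

```text
t: 28.4
tool_pos: [0.5165, -0.1541, 0.1929]
tool_rot: [-0.071, 0.832, 0.534, 0.129]
force: [0.1, -1.5, 0.1]
width: 0.0353
gripper_force: 0.0
```

```bash
cat > pen.py <<'E'
from h import *
import sys
b=[.4841,.1733,.058]; R=slope(.37,-1,np.radians(22)); z=R.as_matrix()[:,2]
s=read_state(); print(s["tool_pos"],np.round(s["joint_pos"],2)); show(np.array(b)-float(sys.argv[1])*z,R)
E
python3 pen.py .13
```

```text
[ 0.51651714 -0.15414842  0.19294936] [ 1.01  0.91 -1.16  1.89  0.79  0.8  -0.9 ]
shift [ 2.349 -2.007  0.825] turn [-0.0759  0.0243  0.2327]
```

>>> servo_tool(
  turn=[
    [-0.01,0,0.04],
    [-0.02,0.01,0.08],
    [-0.04,0.01,0.12],
    [-0.04,0.01,0.12],
    [-0.04,0.01,0.12],
    [-0.04,0.01,0.12],
    [-0.04,0.01,0.12],
    [-0.04,0.01,0.12],
    [-0.04,0.01,0.12],
    [-0.04,0.01,0.12],
  ],
  translation=[
    [0.2,-0.2,0],
    [0.5,-0.4,0],
    [0.7,-0.6,0.1],
    [0.9,-0.8,0.2],
    [1,-1,0.2],
    [1,-1,0.2],
    [1,-1,0.2],
    [1,-1,0.2],
    [1,-1,0.2],
    [1,-1,0.2],
  ],
  fingers=[0.6,0.6,0.6,0.6,0.6,0.6,0.6,0.6,0.6,0.6],
)

```text
t: 29.4
tool_pos: [0.4683, -0.021, 0.2008]
tool_rot: [-0.05, 0.919, 0.357, 0.16]
force: [0.7, -0.4, -0.4]
width: 0.0355
gripper_force: 0.0
```

```bash
python3 pen.py .12
```

```text
[ 0.46825185 -0.02102031  0.20084821] [ 0.59  0.6  -0.75  2.27  0.99  0.23 -1.79]
shift [ 0.856 -1.499  0.598] turn [-0.0348  0.0139  0.1122]
```

>>> servo_tool(
  turn=[
    [-0.01,0,0.04],
    [-0.02,0.01,0.08],
    [-0.035,0.014,0.112],
    [-0.035,0.014,0.112],
    [-0.035,0.014,0.112],
    [-0.035,0.014,0.112],
    [-0.035,0.014,0.112],
    [-0.035,0.014,0.112],
    [-0.035,0.014,0.112],
    [-0.035,0.014,0.112],
  ],
  translation=[
    [0.2,-0.2,0],
    [0.3,-0.4,0],
    [0.5,-0.6,0.1],
    [0.6,-0.8,0.1],
    [0.6,-1,0.1],
    [0.6,-1,0.1],
    [0.6,-1,0.1],
    [0.6,-1,0.1],
    [0.6,-1,0.1],
    [0.6,-1,0.1],
  ],
  fingers=[0.6,0.6,0.6,0.6,0.6,0.6,0.6,0.6,0.6,0.6],
)

```text
t: 30.4
tool_pos: [0.4551, 0.0917, 0.232]
tool_rot: [-0.035, 0.968, 0.181, 0.171]
force: [-0.1, 0.5, -0.2]
width: 0.0351
gripper_force: 0.0
```

```bash
python3 pen.py .09
```

```text
[0.45512369 0.09170194 0.23198243] [-0.15  0.42 -0.17  2.36  1.17  0.04 -2.65]
shift [-0.098 -0.651  0.932] turn [-0.0017  0.0103 -0.0003]
```

>>> servo_tool(
  turn=[
    [0,0,0],
    [0,0.01,0],
    [0,0.01,0],
    [0,0.01,0],
    [0,0.01,0],
    [0,0.01,0],
    [0,0.01,0],
    [0,0.01,0],
    [0,0.01,0],
    [0,0.01,0],
  ],
  translation=[
    [-0.05,-0.2,0.1],
    [-0.1,-0.4,0.25],
    [-0.1,-0.6,0.4],
    [-0.1,-0.65,0.55],
    [-0.1,-0.65,0.7],
    [-0.1,-0.65,0.9],
    [-0.1,-0.65,0.9],
    [-0.1,-0.65,0.9],
    [-0.1,-0.65,0.9],
    [-0.1,-0.65,0.9],
  ],
  fingers=[0.6,0.6,0.6,0.6,0.6,0.6,0.6,0.6,0.6,0.6],
)

```text
t: 31.4
tool_pos: [0.4783, 0.1691, 0.1931]
tool_rot: [-0.033, 0.97, 0.185, 0.152]
force: [-0.4, 0.4, 0.5]
width: 0.0352
gripper_force: 0.0
```

```bash
python3 pen.py .07
python3 - <<'E'
from loc import *
local("wrist","pics/w6.png")
E
```

```text
[0.47828672 0.16910964 0.1930581 ] [-0.41  0.54 -0.05  2.26  1.02  0.04 -2.65]
shift [-0.4   -0.014  0.608] turn [-0.0034  0.0225  0.0015]
pen 0.56 1485 yaw 0.372 slope 33.5 len 0.124 mid [0.4851 0.1722 0.0609]
```

>>> servo_tool(
  turn=[
    [0,0,0.047],
    [0,0,0.094],
    [0,0,0.14],
    [0,0,0.188],
    [0,0,0.235],
    [0,0,0.282],
    [0,0,0.33],
    [0,0,0.376],
    [0,0,0.42],
    [0,0,0.47],
  ],
  translation=[
    [0,0,-0.3],
    [0,0,-0.3],
    [0,0,-0.3],
    [0,0,-0.3],
    [0,0,-0.3],
    [0,0,-0.3],
    [0,0,-0.3],
    [0,0,-0.3],
    [0,0,-0.3],
    [0,0,-0.3],
  ],
  fingers=[0.6,0.6,0.6,0.6,0.6,0.6,0.6,0.6,0.6,0.6],
)

```text
t: 32.55
tool_pos: [0.4699, 0.1661, 0.2217]
tool_rot: [-0.128, 0.843, -0.515, 0.09]
force: [-0.5, -0.0, -0.0]
width: 0.0355
gripper_force: 0.0
```

```bash
python3 pen.py .10
```

```text
[0.46986633 0.16608834 0.22169889] [-0.51  0.48  0.11  2.26 -0.45  0.1  -2.65]
shift [-0.052  0.421  0.609] turn [ 0.0136  0.0208 -0.4677]
```

Run:
```python
from h import *
show([.48,.17,.2],down(2.3))
```

```text
shift [ 0.006 -0.036  0.24 ] turn [-0.0893  0.0598  0.4148]
```

>>> servo_tool(
  turn=[
    [-0.02,0.01,0.04],
    [-0.03,0.02,0.08],
    [-0.04,0.02,0.12],
    [-0.05,0.03,0.16],
    [-0.06,0.04,0.2],
    [-0.07,0.04,0.25],
    [-0.07,0.05,0.29],
    [-0.08,0.05,0.33],
    [-0.09,0.06,0.37],
    [-0.09,0.06,0.41],
  ],
  translation=[
    [0,0,0],
    [0,0,0],
    [0,0,0],
    [0,0,0],
    [0,0,0],
    [0,0,0],
    [0,0,0],
    [0,0,0],
    [0,0,0],
    [0,0,0],
  ],
  fingers=[0.6,0.6,0.6,0.6,0.6,0.6,0.6,0.6,0.6,0.6],
)

```text
t: 33.55
tool_pos: [0.41, 0.0544, 0.254]
tool_rot: [-0.015, -0.467, 0.884, 0.019]
force: [-0.7, -0.1, 0.4]
width: 0.0353
gripper_force: 0.0
```

Run:
```python
from h import *
s=read_state();print(s["tool_pos"],np.round(s["joint_pos"],2))
show([.48,.17,.2],slope(.37,1,np.radians(15)))
show([.46,.16,.17],slope(.37,1,np.radians(22)))
```

```text
[0.40997567 0.0543814  0.25401296] [-0.92  0.93  1.51  2.15 -1.    1.23 -2.65]
shift [-1.354  0.048  0.532] turn [ 0.039  -0.088   0.1886]
shift [-1.161  0.143  0.838] turn [ 0.0506 -0.1256  0.1865]
```

>>> servo_tool(
  turn=[
    [0,0,-0.047],
    [0,0,-0.094],
    [0,0,-0.14],
    [0,0,-0.188],
    [0,0,-0.235],
    [0,0,-0.282],
    [0,0,-0.33],
    [0,0,-0.376],
    [0,0,-0.42],
    [0,0,-0.46],
  ],
  translation=[
    [0,0,0],
    [0,0,0],
    [0,0,0],
    [0,0,0],
    [0,0,0],
    [0,0,0],
    [0,0,0],
    [0,0,0],
    [0,0,0],
    [0,0,0],
  ],
  fingers=[0.6,0.6,0.6,0.6,0.6,0.6,0.6,0.6,0.6,0.6],
)

```text
t: 34.55
tool_pos: [0.4102, 0.0545, 0.2551]
tool_rot: [-0.003, 0.936, -0.352, -0.023]
force: [0.3, -0.3, 0.6]
width: 0.0351
gripper_force: 0.0
```

```bash
sed -i 's/radians(22)/radians(float(sys.argv[2]))/' pen.py; python3 pen.py .10 8
```

```text
[0.41022842 0.05454982 0.25513829] [-0.87  0.67  1.13  2.14 -0.81  0.91 -1.53]
shift [-0.246 -1.268  0.979] turn [ 0.0196  0.0549 -0.3465]
```

```bash
python3 pen.py .09 14
```

```text
[0.41022842 0.05454982 0.25513829] [-0.87  0.67  1.13  2.14 -0.81  0.91 -1.53]
shift [-0.277 -1.2    1.098] turn [ 0.0378  0.0849 -0.3456]
```

>>> servo_tool(
  turn=[
    [0,0,-0.04],
    [0,0,-0.08],
    [0,0.01,-0.12],
    [0,0.02,-0.16],
    [0,0.02,-0.2],
    [0.01,0.03,-0.24],
    [0.01,0.04,-0.28],
    [0.02,0.05,-0.32],
    [0.02,0.06,-0.35],
    [0.02,0.06,-0.35],
  ],
  translation=[
    [0,-0.2,0],
    [0,-0.4,0.1],
    [-0.1,-0.6,0.2],
    [-0.2,-0.8,0.3],
    [-0.2,-1,0.4],
    [-0.2,-1,0.4],
    [-0.2,-1,0.4],
    [-0.2,-1,0.4],
    [-0.2,-1,0.4],
    [-0.2,-1,0.4],
  ],
  fingers=[0.6,0.6,0.6,0.6,0.6,0.6,0.6,0.6,0.6,0.6],
)

```text
t: 35.55
tool_pos: [0.459, 0.1431, 0.215]
tool_rot: [-0.011, 0.98, 0.186, 0.075]
force: [0.1, -0.1, 0.5]
width: 0.0352
gripper_force: 0.0
```

```bash
python3 pen.py .07 14
```

```text
[0.45896111 0.14314509 0.21501904] [-0.8   0.58  0.64  2.18 -0.85  0.46 -0.7 ]
shift [ 0.038 -0.195  0.906] turn [0.0018 0.0293 0.002 ]
```

>>> servo_tool(
  turn=[
    [0,0.02,0],
    [0,0.04,0],
    [0,0.05,0],
    [0,0.05,0],
    [0,0.05,0],
    [0,0.05,0],
    [0,0.05,0],
    [0,0.05,0],
    [0,0.05,0],
    [0,0.05,0],
  ],
  translation=[
    [0,-0.1,0.2],
    [0,-0.2,0.4],
    [0,-0.2,0.6],
    [0,-0.2,0.8],
    [0,-0.2,0.8],
    [0,-0.2,0.8],
    [0,-0.2,0.8],
    [0,-0.2,0.8],
    [0,-0.2,0.8],
    [0,-0.2,0.8],
  ],
  fingers=[0.6,0.6,0.6,0.6,0.6,0.6,0.6,0.6,0.6,0.6],
)

```text
t: 36.55
tool_pos: [0.4815, 0.1717, 0.1623]
tool_rot: [-0.021, 0.974, 0.185, 0.13]
force: [-0.5, -0.4, 0.6]
width: 0.0353
gripper_force: 0.0
```

```bash
python3 pen.py 0 18;  python3 - <<'E'
from loc import *
local("wrist","pics/w7.png")
E
```

```text
[0.48154344 0.1716587  0.16225163] [-0.51  0.62  0.1   2.24 -1.    0.04 -0.64]
shift [-0.243 -0.013  1.014] turn [0.0017 0.0161 0.0023]
highlighter 0.61 1639 yaw -1.303 slope 7.5 len 0.081 mid [0.6801 0.1853 0.0183]
pen 0.84 1792 yaw 0.37 slope 33.4 len 0.1168 mid [0.488  0.1732 0.0627]
```

View pics/w7.png

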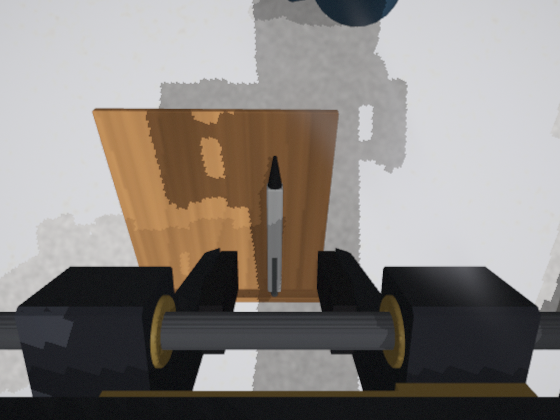

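The wrist view shows the pen centred between the fingers (column 274, tip at row 157, clip end at the lip). j6 is at its limit, so I'll pick at about 10° tilt.

Run:
```python
from h import *
R=slope(.37,-1,np.radians(10)); z=R.as_matrix()[:,2]
p=np.array([.4868,.1744,.0544]); show(p-.02*z,R); show(p,R)
```

```text
shift [-0.206 -0.013  0.856] turn [ 0.0018 -0.0283  0.0021]
shift [-0.224 -0.014  1.055] turn [ 0.0018 -0.0283  0.0021]
```

>>> servo_tool(
  turn=[
    [0,-0.02,0],
    [0,-0.03,0],
    [0,-0.03,0],
    [0,-0.03,0],
    [0,-0.03,0],
    [0,-0.03,0],
    [0,-0.03,0],
    [0,-0.03,0],
    [0,-0.03,0],
    [0,-0.03,0],
  ],
  translation=[
    [-0.05,0,0.1],
    [-0.1,-0.01,0.3],
    [-0.2,-0.01,0.5],
    [-0.2,-0.01,0.7],
    [-0.2,-0.01,0.85],
    [-0.2,-0.01,0.85],
    [-0.2,-0.01,0.85],
    [-0.2,-0.01,0.85],
    [-0.2,-0.01,0.85],
    [-0.2,-0.01,0.85],
  ],
  fingers=[0.6,0.6,0.6,0.6,0.6,0.6,0.6,0.6,0.6,0.6],
)

```text
t: 37.7
tool_pos: [0.4891, 0.1748, 0.0806]
tool_rot: [-0.011, 0.979, 0.186, 0.078]
force: [0.5, 0.2, 0.1]
width: 0.035
gripper_force: 0.0
```

Run:
```python
from h import *
s=read_state();print(s["tool_pos"],np.round(s["joint_pos"],2))
R=slope(.37,-1,np.radians(10)); p=np.array([.4868,.1744,.0544]); show(p,R)
```

```text
[0.4891193  0.17483254 0.08057318] [-0.49  0.8   0.07  2.16 -1.    0.04 -0.64]
shift [-0.064 -0.006  0.255] turn [0.0019 0.0052 0.0021]
```

>>> servo_tool(
  turn=[
    [0,-0.015,0],
    [0,-0.015,0],
    [0,-0.015,0],
    [0,-0.015,0],
    [0,-0.015,0],
    [0,-0.015,0],
    [0,-0.015,0],
    [0,-0.015,0],
    [0,-0.015,0],
    [0,-0.015,0],
  ],
  translation=[
    [-0.03,0,0.1],
    [-0.06,0,0.18],
    [-0.06,0,0.22],
    [-0.06,0,0.25],
    [-0.06,0,0.25],
    [-0.06,0,0.25],
    [-0.06,0,0.25],
    [-0.06,0,0.25],
    [-0.06,0,0.25],
    [-0.06,0,0.25],
  ],
  fingers=[0.6,0.6,0.6,0.6,0.6,0.7,0.8,1,1,1],
)

```text
t: 38.7
tool_pos: [0.4871, 0.1739, 0.0545]
tool_rot: [-0.007, 0.981, 0.187, 0.055]
force: [-1.7, -0.1, 3.2]
width: 0.0102
gripper_force: 30.3
```

Run:
```python
from h import *
import pickle
s=read_state();print(s["tool_pos"],np.round(s["joint_pos"],2),s["width"],s["gripper_force"]); r=rot(s)
print("tilt",np.degrees(np.arccos(-r.as_matrix()[2,2])))
p,R=place(BACK,s["tool_pos"],r,np.array([.490,.1756,.0495]),.37,True); print(p,R.as_matrix().round(2))
pickle.dump((s["tool_pos"],r.as_quat()),open("pengrasp.pkl","wb")); pickle.dump((p,R.as_quat()),open("pn.pkl","wb"))
```

```text
[0.48709879 0.17388952 0.05452192] [-0.51  0.86  0.11  2.13 -0.99  0.08 -0.65] 0.01018545135618551 30.34594328259118
tilt 6.3292867106354365
[ 0.61392943 -0.20588076  0.01601995] [[-0.08  1.    0.05]
 [ 0.87  0.1  -0.48]
 [-0.48  0.   -0.88]]
```

>>> servo_tool(
  turn=[
    [0,0,0],
    [0,0,0],
    [0,0,0],
    [0,0,0],
    [0,0,0],
    [0,0,0],
    [0,0,0],
    [0,0,0],
    [0,0,0],
    [0,0,0],
  ],
  translation=[
    [0.01,0,-0.1],
    [0.02,0,-0.2],
    [0.04,0,-0.4],
    [0.1,0,-0.6],
    [0.1,0,-0.8],
    [0.1,-0.1,-1],
    [0.1,-0.1,-1],
    [0.1,-0.1,-1],
    [0.1,-0.1,-1],
    [0.1,-0.1,-1],
  ],
  fingers=[1,1,1,1,1,1,1,1,1,1],
)

```text
t: 39.7
tool_pos: [0.4821, 0.1828, 0.154]
tool_rot: [-0.007, 0.981, 0.186, 0.054]
force: [-0.0, -0.3, -0.5]
width: 0.0107
gripper_force: 29.9
```

```bash
cat > pl.py <<'E'
from h import *
import sys
a=np.radians(float(sys.argv[2])); z=-np.sin(a)*YA-np.cos(a)*np.array([0,0,1]); R=Ro.from_matrix(np.c_[np.cross(XA,z),XA,z])
s=read_state(); print(s["t"],s["tool_pos"],s["width"],np.round(s["joint_pos"],2)); show(BACK+[.001,0,float(sys.argv[1])],R)
E
python3 pl.py .12 14
```

```text
39.7 [0.48212449 0.18284961 0.15397779] 0.010698034412368022 [-0.75  0.71  0.48  2.1  -0.85  0.41 -0.8 ]
shift [-0.22   4.102  0.246] turn [-0.0259 -0.0951 -0.4094]
```

>>> servo_tool(
  turn=[
    [0,0,0],
    [0,0,0],
    [0,0,-0.04],
    [0,-0.01,-0.08],
    [-0.01,-0.02,-0.12],
    [-0.01,-0.03,-0.16],
    [-0.01,-0.04,-0.2],
    [-0.01,-0.04,-0.2],
    [-0.01,-0.04,-0.2],
    [-0.01,-0.04,-0.2],
  ],
  translation=[
    [0,0.2,-0.2],
    [0,0.5,-0.3],
    [0,0.8,-0.3],
    [0,1,-0.3],
    [0,1,-0.3],
    [0,1,-0.3],
    [0,1,-0.3],
    [0,1,-0.3],
    [0,1,-0.3],
    [0,1,-0.3],
  ],
  fingers=[1,1,1,1,1,1,1,1,1,1],
)

```text
t: 40.7
tool_pos: [0.5155, 0.0888, 0.1851]
tool_rot: [0.037, 0.878, 0.478, -0.004]
force: [-0.3, 0.2, -1.5]
width: 0.0105
gripper_force: 29.9
```

```bash
python3 pl.py .12 14
```

```text
40.7 [0.51550148 0.08880081 0.18505052] 0.01047246117004685 [-0.6   0.69  0.5   1.96 -0.44  0.58 -0.4 ]
shift [-1.914  2.389  0.779] turn [-0.0113 -0.0557 -0.2104]
```

>>> servo_tool(
  turn=[
    [0,0,-0.04],
    [0,-0.02,-0.08],
    [0,-0.03,-0.12],
    [-0.01,-0.04,-0.16],
    [-0.01,-0.05,-0.2],
    [-0.01,-0.056,-0.21],
    [-0.01,-0.056,-0.21],
    [-0.01,-0.056,-0.21],
    [-0.01,-0.056,-0.21],
    [-0.01,-0.056,-0.21],
  ],
  translation=[
    [-0.2,0.2,0],
    [-0.4,0.4,0],
    [-0.6,0.6,0],
    [-0.8,0.8,0],
    [-1,1,0.1],
    [-1,1,0.1],
    [-1,1,0.1],
    [-1,1,0.1],
    [-1,1,0.1],
    [-1,1,0.1],
  ],
  fingers=[1,1,1,1,1,1,1,1,1,1],
)

```text
t: 41.7
tool_pos: [0.5463, -0.0484, 0.1857]
tool_rot: [0.089, 0.67, 0.732, -0.083]
force: [0.1, -0.8, -0.9]
width: 0.0107
gripper_force: 29.9
```

```bash
python3 pl.py .12 14
```

```text
41.7 [ 0.54626326 -0.04835803  0.18574087] 0.010686155327669741 [-0.4   0.72  0.44  1.9  -0.08  0.57  0.1 ]
shift [-1.449  0.541  0.933] turn [-0.0009 -0.0003  0.0007]
```

>>> servo_tool(
  turn=[
    [0,0,0],
    [0,0,0],
    [0,0,0],
    [0,0,0],
    [0,0,0],
    [0,0,0],
    [0,0,0],
    [0,0,0],
    [0,0,0],
    [0,0,0],
  ],
  translation=[
    [-0.2,0.1,0.1],
    [-0.4,0.2,0.2],
    [-0.6,0.3,0.4],
    [-0.8,0.4,0.6],
    [-1,0.54,0.8],
    [-1,0.54,0.9],
    [-1,0.54,0.9],
    [-1,0.54,0.9],
    [-1,0.54,0.9],
    [-1,0.54,0.9],
  ],
  fingers=[1,1,1,1,1,1,1,1,1,1],
)

```text
t: 42.7
tool_pos: [0.6105, -0.1616, 0.1229]
tool_rot: [0.089, 0.67, 0.733, -0.083]
force: [-1.1, 0.5, -0.4]
width: 0.0105
gripper_force: 29.9
```

```bash
python3 pl.py .05 14
python3 - <<'E'
from loc import *
local("wrist","pics/w8.png")
E
```

```text
42.7 [ 0.61050463 -0.16156331  0.12292542] 0.010485736327205276 [-0.14  0.87  0.37  1.73 -0.07  0.53  0.25]
shift [-0.282  0.001  0.718] turn [-0.0007 -0.0002  0.001 ]
highlighter 0.74 3971 yaw -1.502 slope 1.8 len 0.0983 mid [ 0.5427 -0.1985  0.023 ]
pen 0.89 4016 yaw 1.653 slope 12.5 len 0.0883 mid [ 0.6095 -0.1444  0.1341]
```

View pics/w8.png

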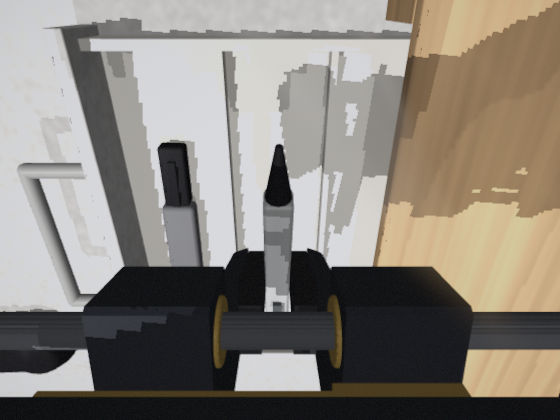

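The wrist view shows the pen over the back lane (columns 230–330), tip to the left and raised about 12°. I'll lower it so the tail touches first and levels the pen in the grip.

>>> servo_tool(
  turn=[
    [0,0,0],
    [0,0,0],
    [0,0,0],
    [0,0,0],
    [0,0,0],
    [0,0,0],
    [0,0,0],
    [0,0,0],
    [0,0,0],
    [0,0,0],
  ],
  translation=[
    [-0.2,0,0.2],
    [-0.3,0,0.4],
    [-0.23,0,0.6],
    [-0.23,0,0.75],
    [-0.23,0,0.85],
    [-0.23,0,0.91],
    [-0.23,0,0.91],
    [-0.23,0,0.91],
    [-0.23,0,0.91],
    [-0.23,0,0.91],
  ],
  fingers=[1,1,1,1,1,1,1,1,1,1],
)

```text
t: 43.85
tool_pos: [0.6143, -0.2068, 0.0402]
tool_rot: [0.089, 0.67, 0.732, -0.083]
force: [-0.2, 0.3, 0.0]
width: 0.0104
gripper_force: 29.9
```

>>> servo_tool(
  turn=[
    [0,0,0],
    [0,0,0],
    [0,0,0],
    [0,0,0],
    [0,0,0],
    [0,0,0],
    [0,0,0],
    [0,0,0],
    [0,0,0],
    [0,0,0],
  ],
  translation=[
    [0,0,0.02],
    [0.01,0,0.04],
    [0.01,0,0.06],
    [0.02,0,0.08],
    [0.02,0,0.1],
    [0.03,0,0.11],
    [0.03,0,0.12],
    [0.03,0,0.13],
    [0.03,0,0.14],
    [0.03,0,0.14],
  ],
  fingers=[1,1,1,1,1,1,1,1,1,1],
)

```text
t: 44.85
tool_pos: [0.6139, -0.2066, 0.0254]
tool_rot: [0.088, 0.67, 0.732, -0.083]
force: [-1.7, 3.7, 5.8]
width: 0.0104
gripper_force: 30.0
```

```bash
python3 pl.py .006 14
python3 - <<'E'
from loc import *
local("wrist","pics/w9.png")
E
```

```text
44.85 [ 0.61393356 -0.20656004  0.02540099] 0.01039791182407836 [-0.04  1.03  0.32  1.72 -0.08  0.37  0.29]
shift [0.027 0.005 0.09 ] turn [-0.001  -0.0004  0.0008]
highlighter 0.86 9051 yaw -1.524 slope 2.1 len 0.0732 mid [ 0.5424 -0.1859  0.0224]
pen 0.93 4121 yaw 1.655 slope 9.1 len 0.0858 mid [ 0.613  -0.1883  0.0357]
```

>>> servo_tool(
  turn=[
    [0,0,0],
    [0,0,0],
    [0,0,0],
    [0,0,0],
    [0,0,0],
    [0,0,0],
    [0,0,0],
    [0,0,0],
    [0,0,0],
    [0,0,0],
  ],
  translation=[
    [0,0,0.015],
    [0.01,0,0.03],
    [0.01,0,0.04],
    [0.01,0,0.05],
    [0.02,0,0.06],
    [0.02,0,0.065],
    [0.02,0,0.07],
    [0.02,0,0.075],
    [0.02,0,0.08],
    [0.02,0,0.08],
  ],
  fingers=[1,1,1,1,1,1,1,1,1,1],
)

```text
t: 46.0
tool_pos: [0.6141, -0.2072, 0.017]
tool_rot: [0.089, 0.67, 0.732, -0.083]
force: [0.3, 4.6, 4.5]
width: 0.0105
gripper_force: 30.0
```

```bash
python3 pl.py .006 14
python3 - <<'E'
from loc import *
local("wrist","pics/w10.png")
E
```

```text
46.0 [ 0.61405216 -0.20716656  0.01695441] 0.010489764173078451 [-0.04  1.04  0.31  1.71 -0.09  0.36  0.29]
shift [0.012 0.004 0.007] turn [-0.0009 -0.0001  0.0007]
highlighter 0.71 9443 yaw -1.527 slope 2.4 len 0.0701 mid [ 0.5425 -0.1843  0.0224]
pen 0.57 4678 yaw 1.662 slope 1.7 len 0.1182 mid [ 0.6142 -0.2042  0.0238]
```

>>> servo_tool(
  turn=[
    [0,0,0],
    [0,0,0],
    [0,0,0],
    [0,0,0],
    [0,0,0],
    [0,0,0],
    [0,0,0],
    [0,0,0],
    [0,0,0],
    [0,0,0],
  ],
  translation=[
    [0,0,0.01],
    [0,0,0.02],
    [0,0,0.02],
    [0,0,0.02],
    [0,0,0.015],
    [0,0,0.015],
    [0,0,0.015],
    [0,0,0.015],
    [0,0,0.015],
    [0,0,0.015],
  ],
  fingers=[1,1,1,1,1,0.9,0.85,0.78,0.78,0.78],
)

```text
t: 47.15
tool_pos: [0.6134, -0.208, 0.0152]
tool_rot: [0.088, 0.67, 0.732, -0.084]
force: [-0.3, 0.3, -0.3]
width: 0.0195
gripper_force: 0.0
```

>>> servo_tool(
  turn=[
    [0,0,0],
    [0,0,0],
    [0,0,0],
    [0,0,0],
    [0,0,0],
    [0,0,0],
    [0,0,0],
    [0,0,0],
    [0,0,0],
    [0,0,0],
  ],
  translation=[
    [0,0,-0.05],
    [0,0,-0.1],
    [0,0,-0.2],
    [0,0,-0.4],
    [0,0,-0.7],
    [0,0,-1],
    [0,0,-1],
    [0,0,-1],
    [0,0,-1],
    [0,0,-1],
  ],
  fingers=[0.78,0.78,0.78,0.78,0.78,0.78,0.78,0.78,0.78,0.78],
)

```text
t: 48.15
tool_pos: [0.6112, -0.1837, 0.1115]
tool_rot: [0.088, 0.67, 0.732, -0.084]
force: [0.1, -0.4, -0.1]
width: 0.0194
gripper_force: 0.0
```

Run:
```python
from loc import *
local("wrist","pics/w11.png")
s=read_state();print(s["t"],s["tool_pos"],s["width"])
t=BAR+[0,0,.15]-.10*XA
show(t,down(.087)); show(BAR+[0,0,.022]-.0*XA,down(.087))
```

```text
highlighter 0.87 5075 yaw -1.492 slope 1.5 len 0.1102 mid [ 0.5434 -0.2045  0.0232]
pen 0.89 2263 yaw -1.482 slope 1.3 len 0.1239 mid [ 0.6143 -0.2086  0.0209]
48.3 [ 0.61153955 -0.183789    0.11174888] 0.019294402660126525
shift [-0.304 -2.583 -0.305] turn [-0.0016  0.0776  0.0004]
shift [ 0.003 -1.576  0.932] turn [-0.0016  0.0776  0.0004]
```

View pics/w11.png

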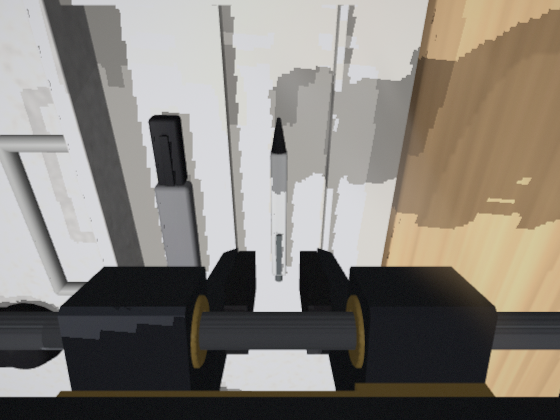

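The wrist view shows both items flat in their lanes, tips left: highlighter at column ~175, pen at column 278. Next I'll shut the drawer.

>>> servo_tool(
  turn=[
    [0,0.03,0],
    [0,0.06,0],
    [0,0.078,0],
    [0,0.078,0],
    [0,0.078,0],
    [0,0.078,0],
    [0,0.078,0],
    [0,0.078,0],
    [0,0.078,0],
    [0,0.078,0],
  ],
  translation=[
    [0,-0.2,0],
    [0,-0.4,0],
    [0,-0.6,0],
    [0,-0.8,0],
    [0,-1,0],
    [0,-1,0],
    [0,-1,0],
    [0,-1,0],
    [0,-1,0],
    [0,-1,0],
  ],
  fingers=[0.55,0.55,0.55,0.55,0.55,0.55,0.55,0.55,0.55,0.55],
)

```text
t: 49.3
tool_pos: [0.5133, -0.1921, 0.1128]
tool_rot: [-0.001, 0.675, 0.738, -0.001]
force: [0.6, -0.2, -0.8]
width: 0.0397
gripper_force: 0.0
```

Run:
```python
from h import *
show(BAR+[0,0,.022],down(.087))
```

```text
shift [-0.226 -0.592  0.91 ] turn [-0.001  -0.0003  0.0007]
```

>>> servo_tool(
  turn=[
    [0,0,0],
    [0,0,0],
    [0,0,0],
    [0,0,0],
    [0,0,0],
    [0,0,0],
    [0,0,0],
    [0,0,0],
    [0,0,0],
    [0,0,0],
  ],
  translation=[
    [-0.1,-0.3,0],
    [-0.22,-0.59,0],
    [-0.22,-0.59,0],
    [-0.22,-0.59,0.2],
    [-0.22,-0.59,0.4],
    [-0.22,-0.59,0.55],
    [-0.22,-0.59,0.7],
    [-0.22,-0.59,0.8],
    [-0.22,-0.59,0.9],
    [-0.22,-0.59,0.9],
  ],
  fingers=[0.55,0.55,0.55,0.55,0.55,0.55,0.55,0.55,0.55,0.55],
)

```text
t: 50.3
tool_pos: [0.4552, -0.2191, 0.0221]
tool_rot: [-0.002, 0.675, 0.738, -0.001]
force: [-0.2, 0.5, 0.9]
width: 0.0399
gripper_force: 0.0
```

>>> servo_tool(
  turn=[
    [0,0,0],
    [0,0,0],
    [0,0,0],
    [0,0,0],
    [0,0,0],
    [0,0,0],
    [0,0,0],
    [0,0,0],
    [0,0,0],
    [0,0,0],
  ],
  translation=[
    [0,0,0],
    [0,0,0],
    [0,0,0],
    [0,0,0],
    [0,0.03,0],
    [0,0.08,0],
    [0,0.16,0],
    [0,0.26,0],
    [0,0.36,0],
    [0,0.46,0],
  ],
  fingers=[1,1,1,1,1,1,1,1,1,1],
)

```text
t: 51.3
tool_pos: [0.5014, -0.2155, 0.0235]
tool_rot: [-0.002, 0.675, 0.737, -0.001]
force: [-2.9, -0.5, 6.6]
width: 0.0087
gripper_force: 30.1
```

>>> servo_tool(
  turn=[
    [0,0,0],
    [0,0,0],
    [0,0,0],
    [0,0,0],
    [0,0,0],
    [0,0,0],
    [0,0,0],
    [0,0,0],
    [0,0,0],
    [0,0,0],
  ],
  translation=[
    [0,0.1,0],
    [0,0.2,0],
    [0,0.3,0],
    [0,0.4,0],
    [0,0.5,0],
    [0,0.6,0],
    [0,0.7,0],
    [0,0.8,0],
    [0,0.9,0],
    [0,0.95,0],
  ],
  fingers=[1,1,1,1,1,1,1,1,1,1],
)

```text
t: 52.3
tool_pos: [0.5974, -0.207, 0.0235]
tool_rot: [-0.001, 0.675, 0.738, -0.001]
force: [-1.5, -0.5, 7.5]
width: 0.009
gripper_force: 30.1
```

Run:
```python
from h import *
show(BAR+.185*XA+[0,0,.022],down(.087))
```

```text
shift [-0.005  0.43   0.014] turn [-0.0005 -0.0001  0.0005]
```

Remaining travel is about 43 mm. I'll go slightly past that to seat the drawer on its stop.

>>> servo_tool(
  turn=[
    [0,0,0],
    [0,0,0],
    [0,0,0],
    [0,0,0],
    [0,0,0],
    [0,0,0],
    [0,0,0],
    [0,0,0],
    [0,0,0],
    [0,0,0],
  ],
  translation=[
    [0,0.08,0],
    [0,0.16,0],
    [0,0.24,0],
    [0,0.31,0],
    [0,0.36,0],
    [0,0.4,0],
    [0,0.43,0],
    [0,0.46,0],
    [0,0.48,0],
    [0,0.49,0],
  ],
  fingers=[1,1,1,1,1,1,1,1,1,1],
)

```text
t: 53.3
tool_pos: [0.6399, -0.2032, 0.0234]
tool_rot: [-0.006, 0.676, 0.737, -0.004]
force: [-12.9, 1.3, 17.9]
width: 0.0088
gripper_force: 30.1
```

>>> servo_tool(
  turn=[
    [0,0,0],
    [0,0,0],
    [0,0,0],
    [0,0,0],
    [0,0,0],
    [0,0,0],
    [0,0,0],
    [0,0,0],
    [0,0,0],
    [0,0,0],
  ],
  translation=[
    [0,0,0],
    [0,-0.03,0],
    [0,-0.06,0],
    [0,-0.06,0],
    [0,-0.06,-0.1],
    [0,-0.06,-0.2],
    [0,-0.06,-0.4],
    [0,-0.06,-0.6],
    [0,-0.06,-0.8],
    [0,-0.06,-1],
  ],
  fingers=[0.65,0.6,0.6,0.6,0.6,0.6,0.6,0.6,0.6,0.6],
)

```text
t: 54.3
tool_pos: [0.6395, -0.2034, 0.1245]
tool_rot: [-0.001, 0.675, 0.738, -0.001]
force: [-0.2, 0.8, 0.8]
width: 0.0352
gripper_force: 0.0
```

>>> servo_tool(
  turn=[
    [0,0,0],
    [0,0,0],
    [0,0,0],
    [0,0,0],
    [0,0,0],
    [0,0,0],
    [0,0,0],
    [0,0,0],
    [0,0,0],
    [0,0,0],
  ],
  translation=[
    [0,-0.3,-0.3],
    [0,-0.6,-0.4],
    [0,-0.9,-0.5],
    [0,-1,-0.5],
    [0,-1,-0.5],
    [0,-1,-0.5],
    [0,-1,-0.5],
    [0,-1,-0.5],
    [0,-1,-0.5],
    [0,-1,-0.5],
  ],
  fingers=[0.6,0.6,0.6,0.6,0.6,0.6,0.6,0.6,0.6,0.6],
)

```text
t: 55.3
tool_pos: [0.5398, -0.212, 0.1725]
tool_rot: [-0.002, 0.675, 0.738, -0.001]
force: [-0.8, 0.5, 0.1]
width: 0.0352
gripper_force: 0.0
```

Run:
```python
from h import *
c=camera("wrist"); cv2.imwrite("pics/w12.png",c["color"])
P=pts(c,np.ones((420,560),bool)); D=P-BAR; u=D@XA; v=D@YA
k=(P[:,2]>.036)&(P[:,2]<.047)&(np.abs(v)<.05)&(u>.1)&(u<.21); print("bar u",len(u[k]),np.percentile(u[k],[1,50,99]) if k.any() else None)
k=(P[:,2]>.058)&(P[:,2]<.068)&(np.abs(v)<.12)&(u>.2); print("riser front u",np.percentile(u[k],1) if k.any() else None)
k=(P[:,2]>.044)&(P[:,2]<.052)&(np.abs(v)<.12)&(u>.2); print("front top u",np.percentile(u[k],[2,98]) if k.any() else None)
c=camera("top")
for th in ("mug","pen_cup","glass_cube","mouse"):
    for m in masks_of(th,"top")[:1]: print(th,m["confidence"],np.median(pts(c,m["region"]),0).round(3))
```

```text
bar u 1663 [0.17986676 0.18345221 0.19722805]
riser front u 0.22486803813404524
front top u [0.20262875 0.22700345]
mug 0.7 [0.723 0.203 0.031]
pen_cup 0.81 [0.695 0.361 0.051]
glass_cube 0.64 [ 0.555 -0.459  0.047]
mouse 0.9 [ 0.38  -0.36   0.026]
```

View pics/w12.png

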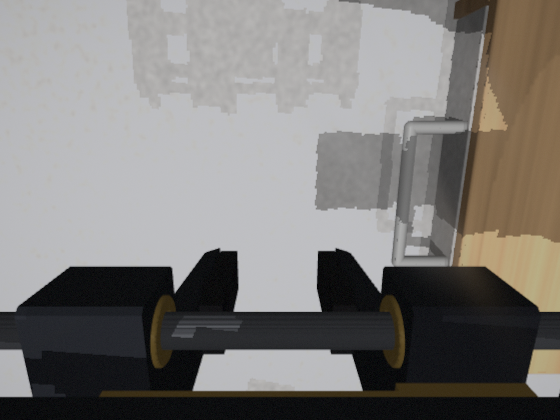

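The drawer is shut: the handle (column ~403) has the riser directly behind it, and the bar measures at 0.185. The robot is clear of everything.

```bash
python3 -c "
from rig import *
print(finish_job())"
```

```text
the job is handed in; nothing more can be done
None
```

The job is handed in at about 55 s on the robot's clock: the highlighter lies flat in the front lane and the pen in the back lane, tips left, the drawer is shut on its stop, and the mug, pen cup, glass cube and mouse were not touched; the verdict was not shown.

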